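# Hold a heat sink flush on a tilted stage

### The job

A heat sink is to be bonded onto its spacer block on the tilted steel stage. Lay the spacer block flat on the stage's sloped face, midway across and with one of its short ends square against the lip at the low edge, and let go of it; then pick up the heat sink, tilt it to match the slope and hold its flat base flush on the spacer, centred over it and with its fins running up the slope, pressing firmly but not hard. Finish while still gripping the heat sink and pressing it there, with the stage's tilt unchanged and the other things on the bench left where they are.

Things in the scene. Friction and masses are not known exactly. Their poses are not given: they have to be found in the camera images.
- stage_face (a point): Centre of the sloped upper face of the tilting stage: flat steel plate 120 x 120 x 10 mm, about 75 mm above the bench, low edge towards the robot. Slope 14 to 31 degrees, different every time; clamped, does not give when pressed. Axes: z is the face's outward normal, x runs up the slope, y is level along the lip.
- stage_lip (a point): Middle of the foot of the lip, where the lip's inner side meets the face: 53 mm down the slope from the face's centre. The lip runs the whole 120 mm along the low edge, 7 mm thick, and stands 6 mm above the face. Same axes as stage_face.
- spacer: Spacer block, plain aluminium, 60 (x) x 44 (y) x 12 (z) mm, about 80 g, with two dark dots (look only, on its top) and rounded edges; lies flat on the bench, loose. Its origin is the centre of its underside, z up. Lying against the lip it has its centre 30 mm up the slope from the lip's foot.
- heatsink: Heat sink, plain aluminium, about 140 g, loose, on its base, fins up. Base 80 (x) x 70 (y) x 5 mm; five fins along x, 64 mm long, rise to 31 mm above the underside. The fin pack, 44 mm wide over the outer fins (in y), is centred and is what to grip; 13 mm of base show on either side. Origin: centre of the underside, z up.
- can: Bystander: dark steel can, 66 mm across, 85 mm high, upright. Origin: centre of the underside.
- driver: Bystander: screwdriver lying on the bench along its x, handle to -x.
- spool: Bystander: metal spool with a hole, 56 mm across, 30 mm high. Origin: centre of the underside.
- bowl: Bystander: small steel bowl, 72 mm across the rim, 60 mm high. Origin: centre of the underside.
- pliers: Bystander: pliers lying on the bench, about 155 mm long along x, red handles to -x. Origin: under the joint.
- jar: Bystander: white jar with a black cap, 52 mm across, 60 mm high. Origin: centre of the underside.
- stage_base: Fixed base of the tilting stage: slab 130 (x) x 160 (y) x 12 mm with two upright cheeks, one past each side edge of the plate (66 to 76 mm from its centre line), at most 94 mm high. Origin: centre of its underside on the bench, z up, x away from the robot; the trunnion axis is level along y, 70 mm above the origin.
Things that resemble listed ones, but are neither listed nor needed, are in the scene too. What is shaped like the heatsink but yellow is not meant. Several things have the shape of the spacer; the one meant has the colours described above.

How it is judged:
On the way, in this order (a step that is already met when the one before it is completed fails the run):
1. the spacer lies flat on the sloped face against the lip, let go, with the heat sink not yet on it (x of spacer in the frame of stage_face between -0.029 and -0.015 m and y of spacer in the frame of stage_face between -0.015 and 0.015 m and z of spacer in the frame of stage_face between -0.002 and 0.002 m and angle between the z axis of spacer and the z axis of stage_face, either way round below 0.06 rad and angle between the x axis of spacer and the x axis of stage_face, either way round below 0.15 rad and contact force between spacer and the fingers below 0.1 N and contact force between spacer and heatsink below 0.1 N and linear speed of spacer below 0.02 m/s), for 0.2 s.
2. the heat sink is picked up off the bench (height (world z) of heatsink above 0.04 m and contact force between heatsink and the fingers above 1 N), for 0.1 s.
At the end, for the whole second after the job is handed in: Spacer flat on the face (2 mm, 0.06 rad), within 8 mm of the lip, 15 mm of mid-width, 0.15 rad of square, untouched by fingers. Heat sink gripped, flush on it (2 mm, 0.05 rad), centred within 12 mm, fins upslope within 0.2 rad, pressed with 4 to 45 N, clear of the stage, still (x of spacer in the frame of stage_face between -0.029 and -0.015 m and y of spacer in the frame of stage_face between -0.015 and 0.015 m and z of spacer in the frame of stage_face between -0.002 and 0.002 m and angle between the z axis of each of spacer, heatsink and the z axis of stage_face, either way round below 0.06 rad and angle between the x axis of spacer and the x axis of stage_face, either way round below 0.15 rad and contact force between spacer and the fingers below 0.5 N and x of heatsink in the frame of spacer between -0.012 and 0.012 m and y of heatsink in the frame of spacer between -0.012 and 0.012 m and z of heatsink in the frame of spacer between 0.01 and 0.014 m and angle between the z axis of heatsink and the z axis of spacer, either way round below 0.05 rad and angle between the x axis of heatsink and the x axis of stage_face, either way round below 0.2 rad and contact force between heatsink and spacer between 4 and 45 N and contact force between heatsink and the fingers above 3 N and contact force between heatsink and stage_base below 0.1 N and linear speed of heatsink below 0.02 m/s and angular speed of heatsink below 0.1 rad/s); the arm keeps its last pose, push and grip.
It fails at once if the stage's tilt is changed (its lip moves more than 6 mm) (distance of stage_lip from where it was at the start of the episode above 0.006 m).
It fails at once if the heat sink is pressed hard onto the spacer (over 70 N) (contact force between heatsink and spacer above 70 N).
It fails at once if another thing on the bench is moved more than 30 mm (distance of any of can, driver, spool, bowl, pliers, jar from where it was at the start of the episode above 0.03 m).
It also fails if it takes over 70 s, if anything falls off the work surface, if the arm or the gripper's body presses on something with over 40 N, if the wrist force passes 120 N, or if a joint passes its speed limit or range.

### The arm

A 7-joint arm with a two-finger parallel gripper is mounted at the origin on the work surface. World frame = base frame: x ahead of the robot, y to its left, z up, the work surface at z = 0. Lengths are in m, angles in rad, forces in N, time in s.
With the tool pointing down it reaches from about 0.425 to 0.875 m from the base axis. Payload 4.7 kg.
Tool frame: the origin (TCP) lies on the centre line of the jaws, within the pads' length; the fingertips stand 8 mm ahead of it and the grasp point (between the pads) lies 11 mm behind it; z points along the fingers, y is the direction in which the jaws open and shut (so a half turn about z gives the same grasp; the last joint's range is limited). The gripper opens to 87 mm and grips with 3 to 60 N. Pads are 19 mm wide; open, the fingers measure 117 mm over their backs; the gripper's body (75 mm by 190 mm) begins 51 mm behind the grasp point.
Start: joints at [-1.298, 0.321, -0.07, 1.45, 0.023, 1.371, -0.057], TCP at [0.166, 0.628, 0.21] pointing down, gripper open.
Joint ranges: [-2.86, 2.86], [-0.3, 2.09], [-1.38, 1.24], [0.06, 2.45], [-1.56, 4.7], [0.09, 2.05], [-2.69, 2.69]. Speed limits (rad/s): [2.57, 2.57, 3.14, 3.14, 3.14, 3.14, 3.14].

### API

Orientations are given as a rotation vector (axis times angle).
In Python, from bench import status, optics, order gives the robot as it stands.
- The arm moves only by the tool step_arm, never from a script. Its argument "rows" is a list of rows, each a list of 3 entries, a list of its own where there are three numbers: the turn, a rotation vector about the tool's x, y, z in degrees, then the shift along the tool's x, y, z in mm, then the finger opening in mm, from 0 to 87. A call has 1 to 12 rows; each row shifts and turns the pose as measured when the row begins, along the tool's axes as they then stand; what a row does not reach is not made up. A row lasts 1/12 s, in which the tool goes at most 41.7 mm and 7.16 degrees, less where a joint would pass 70% of its speed; a pose out of reach is approached as far as the arm can. A call is refused whole if a number of a shift passes 41.7 or a number of a turn 7.16, either way. A call with a gripper value outside its range is refused whole. The fingers move at their own pace and stop on an object; "grip_force" is the grip in N (left out, the last holds). Time passes only in rows, so rows that do not move let the fingers close. It gives the time, the measured TCP pose, the force and the opening at its end, in the units of the state.
- status.get_state(): the state, without advancing time (a new reading comes with each control period).
- optics.get_image(name): name is "side" or "top" or "wrist"; returns a dict with "frame" (480x640x3 uint8, red, green, blue), "range_z" (480x640 float32, m along the optical axis (not along the pixel's ray), 0 where there is no reading), "K" (3x3 intrinsics, pixels), "k1" (the pictures are not rectified: a ray, as slopes to the right and down, at radius r is drawn at 1 + k1 r^2 times it, then the intrinsics apply), "R" (3x3) and "t" (3): a world point X has camera coordinates R X + t. Camera axes: x right, y down, z forward; pixel columns grow to the right and rows downward; lengths in m; the calibration is good to about 2 mm. A picture is of the moment at which its call begins.
- order.close_job(): hands the job in, once; it reports no verdict.
The state is a dict: "time": time; "joint_positions": joint angles; "qd": joint speeds; "joint_torque": joint torques, N m; "position": TCP position; "tool_rot": TCP orientation; "ft_force": force on the tool from outside, world axes, zero at the start; "torque": the same for the moment, N m; "grip_width": opening from 0.0 (shut) to 1.0 (fully open).
Only numpy, scipy, OpenCV 4.12 (cv2) and the standard library are available. Lean on these libraries where they do the work, as an engineer would, in place of code of your own. Each camera call takes 0.05 s, during which the arm holds its last target.

## Working session

There is one attempt and no reset: what is moved stays moved. The work goes in short steps, Python scripts to look and compute and a tool call to move; the robot and the scene stay as the last step left them, time stands still between calls to the robot, and variables do not carry over. Pictures are saved under pics/ and viewed, and the job is handed in when it is done.

Besides the shell and the picture viewer there is one more tool, called as name(argument=value, ...) on one line, values as JSON. step_arm: Moves the arm, as the interface text tells. Its arguments: {"type":"object","properties":{"rows":{"type":"array"},"grip_force":{"type":"number"}},"required":["rows"]}

```bash
ls; mkdir -p pics
cat > h.py <<'E'
import numpy as np, cv2
from bench import status, optics, order
from scipy.spatial.transform import Rotation as Rn
def grab(name,save=None):
    d=optics.get_image(name)
    if save: cv2.imwrite('pics/'+save+'.png',d['frame'][:,:,::-1])
    np.savez('%s.npz'%(save or name),**{k:np.array(v) for k,v in d.items()})
    return d
def rays(d,uv):
    K=np.array(d['K']);k1=float(d['k1']);uv=np.asarray(uv,float).reshape(-1,2)
    p=np.c_[(uv[:,0]-K[0,2])/K[0,0],(uv[:,1]-K[1,2])/K[1,1]]
    q=p.copy()
    for _ in range(20): q=p/(1+k1*(q**2).sum(1,keepdims=True))
    return np.c_[q,np.ones(len(q))]
def pts(d,uv):
    uv=np.asarray(uv).reshape(-1,2).astype(int)
    z=np.array(d['range_z'])[uv[:,1],uv[:,0]]
    P=rays(d,uv)*z[:,None]
    return (P-np.array(d['t']))@np.array(d['R'])
def onplane(d,uv,h):
    R=np.array(d['R']);t=np.array(d['t']);c=-R.T@t
    r=rays(d,uv)@R
    return c+r*((h-c[2])/r[:,2])[:,None]
def cloud(d):
    v,u=np.mgrid[0:480,0:640]
    uv=np.c_[u.ravel(),v.ravel()]
    return pts(d,uv).reshape(480,640,3)
def load(n):
    return dict(np.load('%s.npz'%n))
E
python3 - <<'E'
from h import *
print(status.get_state())
for n in ['side','top','wrist']:
    d=grab(n,n+'0'); print(n,d['K'],d['k1'],-np.array(d['R']).T@d['t'],d['R'])
E
```

```text
pics
{'time': 0.0, 'joint_positions': array([-1.29787948,  0.32180171, -0.07007933,  1.45168295,  0.02262622,
        1.37078316, -0.05690534]), 'qd': array([-0.0001486 , -0.00070714, -0.0002298 ,  0.00201896, -0.00015418,
        0.00073501,  0.00010335]), 'joint_torque': array([-4.54745259e-04, -4.91271079e+01, -4.04367289e-01, -3.12540793e+01,
       -6.41605980e-02,  4.32964310e-02,  1.59189367e-04]), 'position': array([0.16627401, 0.62777816, 0.20927134]), 'tool_rot': array([-4.05359594e-01, -3.11521035e+00,  2.96031741e-03]), 'ft_force': array([-0.04712121, -0.55495277, -0.88251456]), 'torque': array([-0.03721522, -0.02000697, -0.03519032]), 'grip_width': 0.9989568285460503}
side [[495.55658995   0.         316.07987569]
 [  0.         495.55658995 235.40483247]
 [  0.           0.           1.        ]] 0.013081142709979144 [-0.01674619 -0.69688532  0.69620953] [[ 0.78066217 -0.62457339  0.02178661]
 [-0.35000842 -0.46582921 -0.81270982]
 [ 0.51774576  0.62682632 -0.58226119]]
top [[467.38354521   0.         326.75642954]
 [  0.         467.38354521 239.70993465]
 [  0.           0.           1.        ]] -0.07724170282692541 [0.31622477 0.01188301 1.08497422] [[-0.13461035 -0.99089321 -0.00327069]
 [-0.96603179  0.13196637 -0.22218789]
 [ 0.22059609 -0.0267492  -0.97499838]]
wrist [[424.14132374   0.         317.65625317]
 [  0.         424.14132374 239.76281572]
 [  0.           0.           1.        ]] -0.07843219938506063 [0.08778965 0.65039366 0.38399696] [[ 0.25580069  0.96672746 -0.00200504]
 [ 0.92148016 -0.24319988  0.30286654]
 [ 0.29230177 -0.07932108 -0.95303087]]
```

View pics/top0.png

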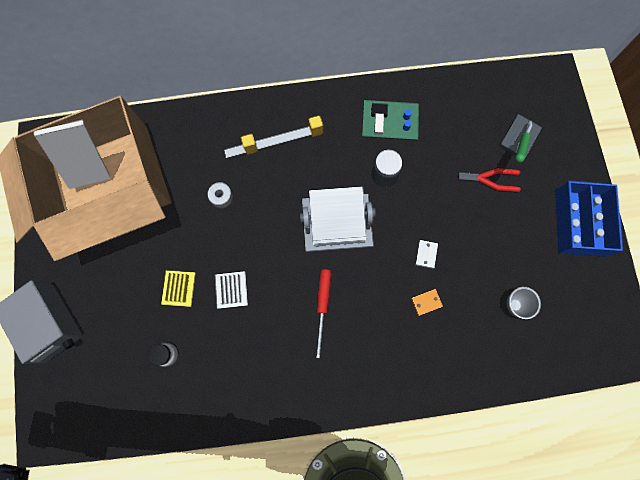

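View pics/side0.png

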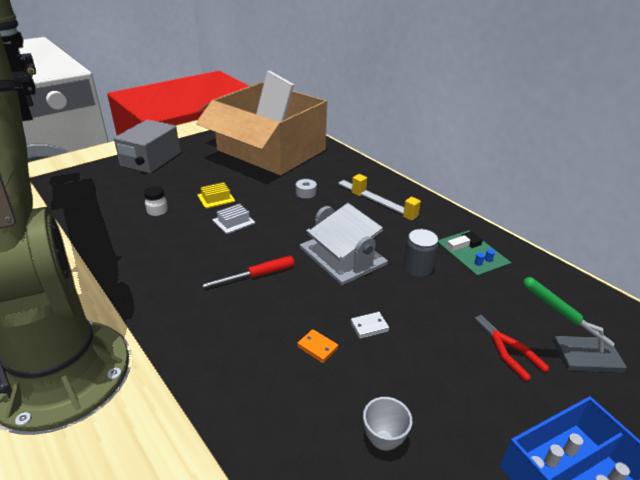

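View pics/wrist0.png

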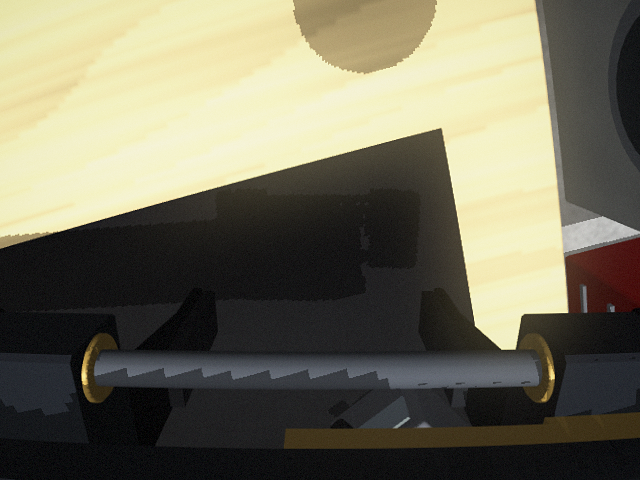

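The spacer could be the aluminium-white plate at top (427,254) or the orange one at (427,302). The heat sink could be the plain one at (231,290) or the yellow one at (178,288). The plain ones fit the description in both cases. I'll confirm with enlarged crops and measure.

Run:
```python
from h import *
d=load('top0'); im=d['frame'][:,:,::-1]; 
a=cv2.resize(im[225:325,385:475],None,fx=4,fy=4,interpolation=cv2.INTER_CUBIC)
b=cv2.resize(im[225:325,160:260],None,fx=4,fy=4,interpolation=cv2.INTER_CUBIC)
cv2.imwrite('pics/crop1.png',np.hstack([a,b]))
s=load('side0');ims=s['frame'][:,:,::-1]
cv2.imwrite('pics/crop2.png',cv2.resize(ims[190:380,200:400],None,fx=3,fy=3,interpolation=cv2.INTER_CUBIC))
for nm,d,(u0,u1,v0,v1) in [('sp',d,(405,450,235,275)),('hs',d,(205,255,265,315)),('sp_s',s,(345,395,305,345)),('hs_s',s,(205,262,200,238))]:
    hsv=cv2.cvtColor(d['frame'],cv2.COLOR_RGB2HSV)
    m=((hsv[:,:,2]>110)&(hsv[:,:,1]<50)).astype(np.uint8); mm=np.zeros_like(m); mm[v0:v1,u0:u1]=m[v0:v1,u0:u1]
    C=cloud(d)
    c,_=cv2.findContours(mm,0,2); c=max(c,key=cv2.contourArea)
    f=np.zeros_like(m); cv2.drawContours(f,[c],-1,1,-1); 
    P=C[f>0]; z=np.array(d['range_z'])[f>0]; P=P[z>0]
    print(nm,'area',cv2.contourArea(c),'z pct',np.percentile(P[:,2],[2,10,50,90,98]).round(4),'med',P.mean(0).round(4))
    h=0.012 if 'sp' in nm else 0.005
    q=onplane(d,c[:,0,:],h)[:,:2]
    r=cv2.minAreaRect((q*1000).astype(np.float32)); print('rect on plane',h,r)
    for col in [0]: print('mean rgb',d['frame'][f>0].mean(0))
```

```text
sp area 435.5 z pct [0.0067 0.0085 0.0112 0.014  0.0152] med [ 0.4944 -0.2452  0.0112]
rect on plane 0.012 ((494.324951171875, -245.11181640625), (44.0367546081543, 60.980377197265625), 70.64275360107422)
mean rgb [223.87238494 230.31380753 233.51882845]
hs area 992.5 z pct [0.0001 0.0029 0.0087 0.0311 0.0334] med [0.472  0.2174 0.0147]
rect on plane 0.005 ((473.620361328125, 219.44024658203125), (71.9549331665039, 80.4994888305664), 88.75665283203125)
mean rgb [185.64204545 191.28030303 193.35700758]
sp_s area 623.5 z pct [0.0008 0.0065 0.012  0.014  0.0149] med [ 0.4928 -0.2474  0.0112]
rect on plane 0.012 ((492.32867431640625, -247.29415893554688), (53.651641845703125, 64.3893814086914), 70.38472747802734)
mean rgb [198.3561848  202.84202683 212.44709389]
hs_s area 696.5 z pct [0.0015 0.0044 0.0193 0.0319 0.0332] med [0.4681 0.2118 0.0184]
rect on plane 0.005 ((478.5709533691406, 232.60073852539062), (100.58026885986328, 94.0504379272461), 88.29525756835938)
mean rgb [159.11260054 163.52144772 174.19705094]
```

View pics/crop1.png

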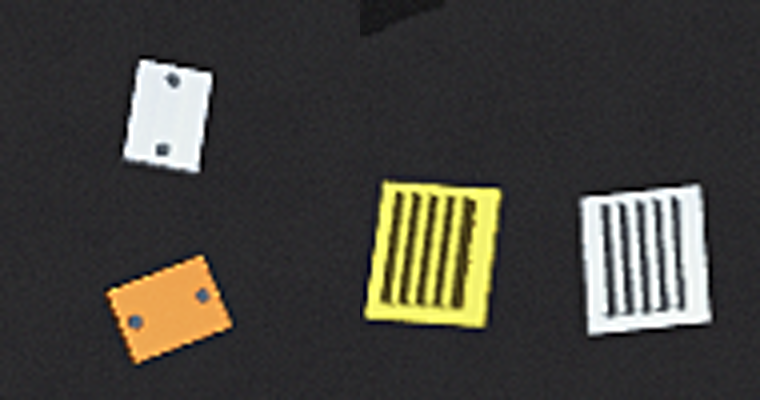

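View pics/crop2.png

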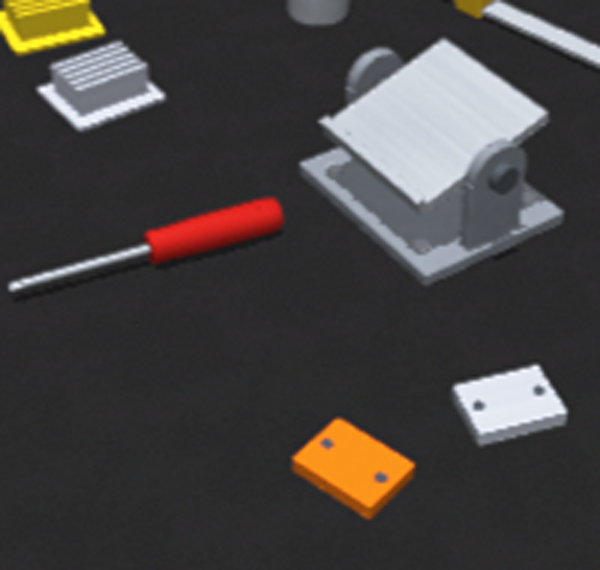

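Crops confirm it: the spacer is the plain plate with two dark dots at top (427,254), and the heat sink is the plain one at (231,290). Next, the stage.

Run:
```python
from h import *
for nm,(u0,u1,v0,v1) in [('top0',(300,376,183,250)),('side0',(300,390,195,280))]:
    d=load(nm); C=cloud(d); f=np.zeros((480,640),bool); f[v0:v1,u0:u1]=1
    P=C[f&(d['range_z']>0)]; P=P[(P[:,2]>0.035)]
    rng=np.random.default_rng(0);best=None
    for _ in range(800):
        a=P[rng.choice(len(P),3,False)];n=np.cross(a[1]-a[0],a[2]-a[0]);l=np.linalg.norm(n)
        if l<1e-6: continue
        n/=l; n*=np.sign(n[2])
        if n[2]<.8: continue
        k=abs((P-a[0])@n)<.003
        if best is None or k.sum()>best.sum(): best=k
    for _ in range(3):
        Q=P[best];c=Q.mean(0);n=np.linalg.svd(Q-c)[2][2];n*=np.sign(n[2]);best=abs((P-c)@n)<.003
    y=np.cross([0,0,1],n);y/=np.linalg.norm(y)  # level
    x=np.cross(y,n); 
    if x[2]<0: x=-x;y=-y
    e=(P[best]-c)
    print(nm,len(P),best.sum(),'tilt',np.degrees(np.arccos(n[2])),'c',c.round(4),'n',n.round(4),'x',x.round(4),'yaw',np.degrees(np.arctan2(x[1],x[0])))
    px=e@x;py=e@y
    print(' x pct',np.percentile(px,[0,.5,2,50,98,99.5,100]).round(4),' y',np.percentile(py,[0,.5,2,50,98,99.5,100]).round(4))
    # image in plane: min area rect
    r=cv2.minAreaRect((np.c_[px,py]*1000).astype(np.float32)); print(r)
    o=(P-c)@n; k=(o>.003)&(o<.012); 
    if k.sum(): print(' above',k.sum(), np.percentile(((P-c)@x)[k],[5,25,50,75,95]).round(4))
    # centre by midrange
    print(' centre est', (c+x*(np.percentile(px,.5)+np.percentile(px,99.5))/2+y*(np.percentile(py,.5)+np.percentile(py,99.5))/2).round(4))
    np.savez('plane_'+nm,c=c,n=n,x=x,y=y)
d=load('top0'); im=d['frame'][:,:,::-1]
cv2.imwrite('pics/crop3.png',cv2.resize(im[175:260,290:385],None,fx=6,fy=6,interpolation=cv2.INTER_CUBIC))
```

```text
top0 3211 2433 tilt 18.62963038283617 c [ 0.6021 -0.047   0.0753] n [-0.319   0.0172  0.9476] x [ 0.9462 -0.0509  0.3194] yaw -3.0785819434665687
 x pct [-0.0639 -0.0566 -0.0548  0.0003  0.0543  0.0562  0.0568]  y [-0.0837 -0.0709 -0.0593  0.0002  0.059   0.0705  0.0828]
((-3.4775314331054688, -0.4073486328125), (166.52804565429688, 120.48394775390625), 89.8021469116211)
 above 408 [-0.0622 -0.0584 -0.0241  0.0022  0.041 ]
 centre est [ 0.6019 -0.0472  0.0752]
side0 2871 2007 tilt 18.5475653048966 c [ 0.6    -0.0503  0.0757] n [-0.3176  0.0183  0.9481] x [ 0.9465 -0.0544  0.3181] yaw -3.2924605821516866
 x pct [-0.0631 -0.0619 -0.0609 -0.001   0.0558  0.0576  0.0586]  y [-0.084  -0.0808 -0.0729 -0.0007  0.0665  0.0706  0.0763]
((-2.2825050354003906, -4.072166442871094), (160.13864135742188, 121.48223114013672), 89.34142303466797)
 above 329 [-0.0615 -0.058  -0.0234 -0.0025  0.0229]
 centre est [ 0.5977 -0.0552  0.075 ]
```

View pics/crop3.png

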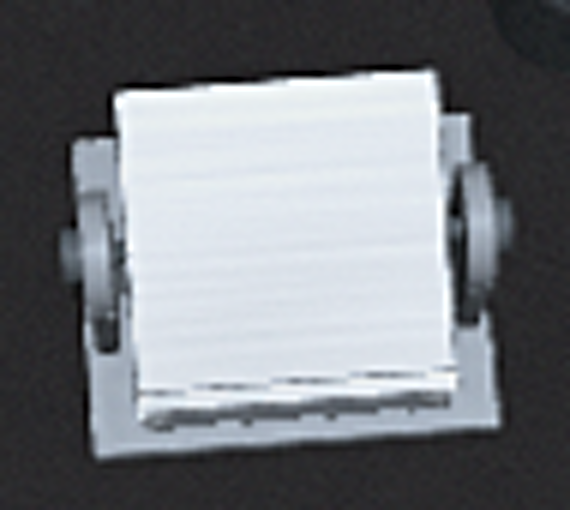

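Run:
```python
from h import *
d=load('top0');p=np.load('plane_top0.npz');c,n,x,y=[p[k] for k in 'cnxy']
uv=np.array([[115,92],[435,70],[140,390],[455,370],[140,412],[455,398],[128,240],[447,220]])/6+[290-.42,175-.42]
R=d['R'];cam=-R.T@d['t'];r=rays(d,uv)@R
for off in (0,.006):
    X=cam+r*(((c+n*off-cam)@n)/(r@n))[:,None]
    print(off);print(np.c_[X,(X-c)@x,(X-c)@y].round(4))
```

```text
0
[[ 6.590e-01  9.200e-03  9.340e-02  5.680e-02  5.910e-02]
 [ 6.515e-01 -1.102e-01  9.300e-02  5.560e-02 -6.050e-02]
 [ 5.532e-01  1.460e-02  5.770e-02 -5.510e-02  5.880e-02]
 [ 5.449e-01 -1.040e-01  5.700e-02 -5.710e-02 -6.000e-02]
 [ 5.454e-01  1.570e-02  5.500e-02 -6.340e-02  5.950e-02]
 [ 5.350e-01 -1.027e-01  5.370e-02 -6.760e-02 -5.920e-02]
 [ 6.067e-01  1.160e-02  7.570e-02  1.500e-03  5.880e-02]
 [ 5.984e-01 -1.078e-01  7.510e-02 -5.000e-04 -6.100e-02]]
0.006
[[ 6.570e-01  9.200e-03  9.910e-02  5.670e-02  5.900e-02]
 [ 6.496e-01 -1.095e-01  9.870e-02  5.560e-02 -5.990e-02]
 [ 5.518e-01  1.460e-02  6.350e-02 -5.450e-02  5.870e-02]
 [ 5.436e-01 -1.033e-01  6.290e-02 -5.640e-02 -5.940e-02]
 [ 5.441e-01  1.570e-02  6.090e-02 -6.270e-02  5.940e-02]
 [ 5.337e-01 -1.020e-01  5.960e-02 -6.700e-02 -5.870e-02]
 [ 6.050e-01  1.160e-02  8.150e-02  1.700e-03  5.870e-02]
 [ 5.968e-01 -1.071e-01  8.090e-02 -2.000e-04 -6.040e-02]]
```

```bash
cat >> h.py <<'E'
# --- targets
SN=np.array([-.3183,.0178,.9478]); SN/=np.linalg.norm(SN)
SC=np.array([.5987,-.0474,.0745])
_y=np.cross([0,0,1],SN); SX=np.cross(_y,SN); SX=SX/np.linalg.norm(SX); SX*=np.sign(SX[2]); SY=np.cross(SN,SX)
def flat(yawdeg):
    a=np.radians(yawdeg); x=np.array([np.cos(a),np.sin(a),0]); z=np.array([0,0,-1.]); return np.c_[x,np.cross(z,x),z]
TILT=np.c_[-SX,SY,-SN]
def stage(a,b,h): return SC+SX*a+SY*b+SN*h
def delta(pos,Rt,s=None):
    s=s or status.get_state()
    R0=Rn.from_rotvec(s['tool_rot']).as_matrix()
    turn=np.degrees(Rn.from_matrix(R0.T@Rt).as_rotvec())
    dw=(np.array(pos)-s['position'])*1000
    print('pos',s['position'].round(4),'turn(deg, tool)',turn.round(2),'shift in present axes',(R0.T@dw).round(1),'shift in target axes',(Rt.T@dw).round(1),'dist',np.linalg.norm(dw).round(1))
E
python3 - <<'E'
from h import *
print(SX,SY,SN)
delta([.48,.25,.21],flat(160.6)); delta([.494,-.245,.21],flat(160.6))
E
```

```text
[ 0.946342   -0.05292142  0.31880424] [0.05583485 0.99844002 0.        ] [-0.31830691  0.01780039  0.94782058]
pos [0.1663 0.6279 0.2095] turn(deg, tool) [-0.09  0.01  4.57] shift in present axes [-400. -285.   -0.] shift in target axes [-421.4 -252.2   -0.5] dist 491.2
pos [0.1663 0.6279 0.2095] turn(deg, tool) [-0.09  0.01  4.57] shift in present axes [-5.402e+02 -7.600e+02  7.000e-01] shift in target axes [-5.991e+02 -7.145e+02 -5.000e-01] dist 932.4
```

step_arm(rows=[[[0,0,4.5],[0,0,0],87],[[0,0,0],[-30,-18,0],87],[[0,0,0],[-30,-18,0],87],[[0,0,0],[-30,-18,0],87],[[0,0,0],[-30,-18,0],87],[[0,0,0],[-30,-18,0],87],[[0,0,0],[-30,-18,0],87],[[0,0,0],[-30,-18,0],87],[[0,0,0],[-30,-18,0],87],[[0,0,0],[-30,-18,0],87],[[0,0,0],[-30,-18,0],87],[[0,0,0],[-30,-18,0],87]])

```text
time: 1.15
position: [0.4116, 0.3251, 0.2028]
tool_rot: [-0.501, -3.093, 0.009]
ft_force: [0.5, 1.2, -0.1]
grip_width: 0.998
```

Run:
```python
from h import *
delta([.48,.25,.21],flat(160.6)); delta([.494,-.245,.21],flat(160.6))
```

```text
pos [0.4116 0.3251 0.2028] turn(deg, tool) [-0.39 -0.43  0.99] shift in present axes [-88.5 -49.7  -7.5] shift in target axes [-89.4 -48.1  -7.2] dist 101.8
pos [0.4116 0.3251 0.2028] turn(deg, tool) [-0.39 -0.43  0.99] shift in present axes [-258.1 -514.9   -5.6] shift in target axes [-267.1 -510.3   -7.2] dist 576.0
```

step_arm(rows=[[[0,0,1],[-25,-30,-4],87],[[0,0,0],[-25,-30,-4],87],[[0,0,0],[-18,-35,0],87],[[0,0,0],[-18,-35,0],87],[[0,0,0],[-18,-35,0],87],[[0,0,0],[-18,-35,0],87],[[0,0,0],[-18,-35,0],87],[[0,0,0],[-18,-35,0],87],[[0,0,0],[-18,-35,0],87],[[0,0,0],[-18,-35,0],87],[[0,0,0],[-18,-35,0],87],[[0,0,0],[-18,-35,0],87]])

```text
time: 2.15
position: [0.4942, -0.1602, 0.2109]
tool_rot: [-0.528, -3.091, 0.003]
ft_force: [1.2, -0.2, -0.1]
grip_width: 0.999
```

Run:
```python
from h import *
delta([.494,-.245,.12],flat(160.6))
d=grab('wrist','wrist1')
hsv=cv2.cvtColor(d['frame'],cv2.COLOR_RGB2HSV)
```

```text
pos [ 0.4942 -0.1602  0.2109] turn(deg, tool) [-0.16 -0.3   0.  ] shift in present axes [-28.4 -79.8  91. ] shift in target axes [-27.9 -80.   90.9] dist 124.3
```

View pics/wrist1.png

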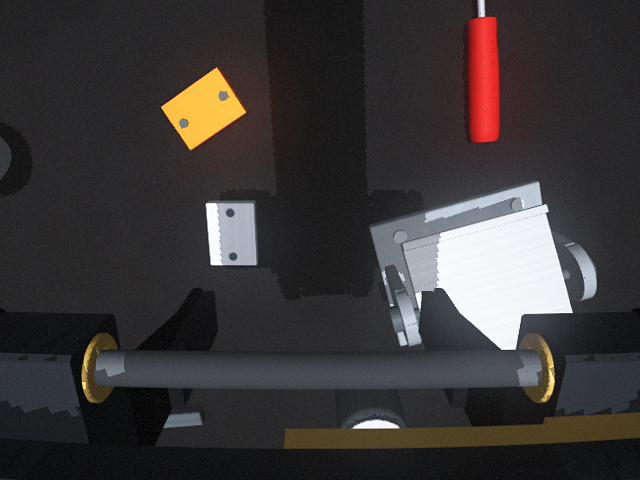

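Run:
```python
from h import *
d=load('wrist1')
f=d['frame'].astype(int)
g=(f.max(2)>65)&(f.max(2)-f.min(2)<40); m=np.zeros((480,640),np.uint8); m[190:280,195:268]=g[190:280,195:268]
c,_=cv2.findContours(m,0,2); c=max(c,key=cv2.contourArea); print(cv2.contourArea(c),cv2.boundingRect(c))
q=onplane(d,c[:,0,:],.012)[:,:2]; print(cv2.minAreaRect((q*1000).astype(np.float32)))
C=cloud(d); mm=np.zeros_like(m); cv2.drawContours(mm,[c],-1,1,-1); print(np.median(C[mm>0],axis=0))
P=C[225:345,440:560].reshape(-1,3); P=P[(P[:,2]>.04)&(P[:,2]<.12)]
for k in range(5):
    if k==0: Q=P
    o=Q.mean(0);n=np.linalg.svd(Q-o,full_matrices=False)[2][2];n*=np.sign(n[2]);Q=P[abs((P-o)@n)<(.006 if k<2 else .003)]
print(len(P),len(Q),n,np.degrees(np.arccos(n[2])),'off from SC plane',(SC-o)@n, 'yaw',np.degrees(np.arctan2(-n[1],-n[0])))
```

```text
3118.5 (205, 200, 53, 66)
((496.11474609375, -244.00027465820312), (45.920623779296875, 62.63772964477539), 70.78897094726562)
[ 0.49528813 -0.24374655  0.01219698]
11385 10843 [-0.31911156  0.01925374  0.94752156] 18.644291713080534 off from SC plane 7.084021985706308e-06 yaw -3.4527812675542746
```

step_arm(rows=[[[0,0,0],[-14,-38,0],87],[[0,0,0],[-14,-38,20],87],[[0,0,0],[0,-3,30],87],[[0,0,0],[0,0,30],87],[[0,0,0],[0,0,30],87],[[0,0,0],[0,0,0],87]])

```text
time: 2.7
position: [0.4926, -0.2533, 0.1008]
tool_rot: [0.562, 3.088, -0.019]
ft_force: [-1.1, 1.3, -0.7]
grip_width: 0.996
```

Run:
```python
from h import *
delta([.495,-.2445,.010],flat(160.7))
```

```text
pos [ 0.4926 -0.2533  0.1008] turn(deg, tool) [-0.65  0.3  -1.33] shift in present axes [ 1.3 10.1 90.6] shift in target axes [ 0.6  9.1 90.8] dist 91.2
```

step_arm(rows=[[[-0.6,0.3,-1.3],[1,9,20],87],[[0,0,0],[0,0,20],87],[[0,0,0],[0,0,20],87],[[0,0,0],[0,0,10],87]])

```text
time: 3.03
position: [0.4978, -0.2441, 0.033]
tool_rot: [0.524, 3.093, 0.0]
ft_force: [-0.3, -0.4, -0.6]
grip_width: 1.001
```

Run:
```python
from h import *
delta([.495,-.2445,.010],flat(160.7))
```

```text
pos [ 0.4978 -0.2441  0.033 ] turn(deg, tool) [0.05 0.22 0.07] shift in present axes [ 2.6 -1.3 23. ] shift in target axes [ 2.5 -1.3 23. ] dist 23.2
```

step_arm(rows=[[[0,0,0],[2,-1,12],87],[[0,0,0],[0,0,8],87],[[0,0,0],[0,0,2],87],[[0,0,0],[0,0,0],87]])

```text
time: 3.37
position: [0.497, -0.2433, 0.0109]
tool_rot: [0.521, 3.093, 0.001]
ft_force: [0.2, -0.8, -0.9]
grip_width: 1.001
```

Run:
```python
from h import *
delta([.495,-.2445,.010],flat(160.7))
print(status.get_state()['ft_force'])
```

```text
pos [ 0.497  -0.2433  0.0109] turn(deg, tool) [0.09 0.26 0.18] shift in present axes [ 1.5 -1.8  0.9] shift in target axes [ 1.5 -1.8  0.9] dist 2.5
[ 0.24618738 -0.82467449 -0.88973154]
```

step_arm(rows=[[[0,0,0],[1,-2,0],60],[[0,0,0],[0,0,0],40],[[0,0,0],[0,0,0],30],[[0,0,0],[0,0,0],30],[[0,0,0],[0,0,0],30],[[0,0,0],[0,0,0],30],[[0,0,0],[0,0,-10],30],[[0,0,0],[0,0,-25],30],[[0,0,0],[0,0,-35],30],[[0,0,0],[0,0,-35],30],[[0,0,0],[0,0,-35],30],[[0,0,0],[0,0,-15],30]], grip_force=30)

```text
time: 4.37
position: [0.4919, -0.2455, 0.1742]
tool_rot: [-0.526, -3.097, -0.0]
ft_force: [0.5, -1.2, 0.1]
grip_width: 0.353
```

Run:
```python
from h import *
print(status.get_state()['ft_force'],status.get_state()['grip_width']*87)
# TCP above spacer-underside ~0.0105 when gripped
delta(stage(-.023,0,.0115+.06),TILT)
grab('side','side1');grab('wrist','wrist2')
```

```text
[ 0.49390015 -1.24242184  0.11271951] 30.67321591808491
pos [ 0.4919 -0.2455  0.1742] turn(deg, tool) [ -2.61 -18.48 -15.94] shift in present axes [  7.5 209.9  39.2] shift in target axes [-35.8 203.7  53.4] dist 213.6
```

View pics/side1.png

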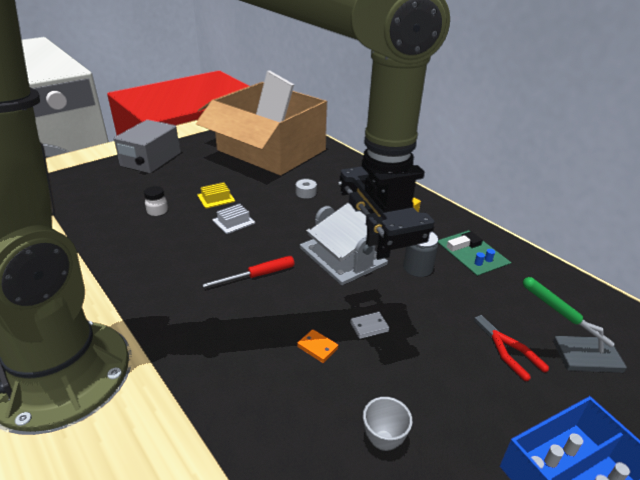

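View pics/wrist2.png

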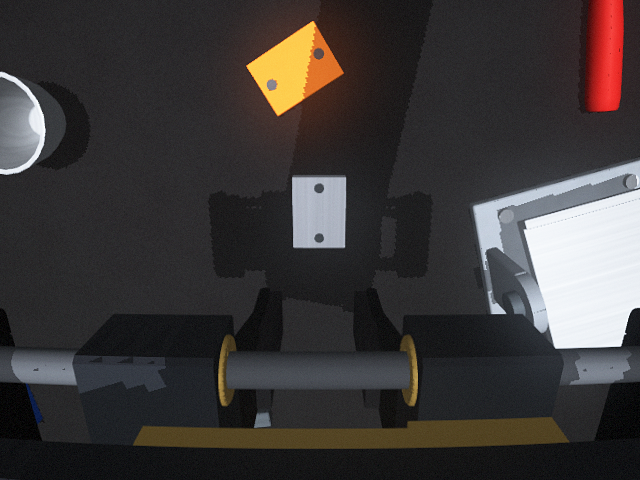

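The side view still shows the spacer on the bench at (370,324), with the jaws shut above it. The fingers were still closing when I lifted. The wrist view shows it centred under the jaws at (319,212). I'll open, go back down, and wait longer this time.

Run:
```python
from h import *
d=load('wrist2')
f=d['frame'].astype(int)
g=(f.max(2)>90)&(f.max(2)-f.min(2)<40); m=np.zeros((480,640),np.uint8); m[165:260,280:360]=g[165:260,280:360]
c,_=cv2.findContours(m,0,2); c=max(c,key=cv2.contourArea); print(cv2.contourArea(c),cv2.boundingRect(c))
q=onplane(d,c[:,0,:],.012)[:,:2]; r=cv2.minAreaRect((q*1000).astype(np.float32));print(r)
delta([r[0][0]/1000,r[0][1]/1000,.010],flat(160.7))
```

```text
3721.0 (292, 175, 54, 73)
((496.1476745605469, -244.52163696289062), (43.87915802001953, 60.84684753417969), 70.73880004882812)
pos [ 0.4925 -0.2454  0.1734] turn(deg, tool) [0.03 0.07 0.04] shift in present axes [ -3.    2.  163.4] shift in target axes [ -3.2   2.1 163.4] dist 163.5
```

step_arm(rows=[[[0,0,0],[-3,2,0],75],[[0,0,0],[0,0,0],75],[[0,0,0],[0,0,30],75],[[0,0,0],[0,0,30],75],[[0,0,0],[0,0,30],75],[[0,0,0],[0,0,20],75],[[0,0,0],[0,0,10],75],[[0,0,0],[0,0,0],75]])

```text
time: 5.13
position: [0.4936, -0.2427, 0.0445]
tool_rot: [-0.525, -3.092, -0.002]
ft_force: [-0.3, 0.3, -0.0]
grip_width: 0.829
```

Run:
```python
from h import *
delta([.4961,-.2445,.010],flat(160.7)); print(status.get_state()['grip_width']*87)
```

```text
pos [ 0.4936 -0.2427  0.0445] turn(deg, tool) [ 0.02 -0.3   0.02] shift in present axes [-3.2 -0.9 34.5] shift in target axes [-3.  -0.9 34.5] dist 34.6
72.11050883874302
```

step_arm(rows=[[[0,0,0],[-3,-1,15],75],[[0,0,0],[0,0,12],75],[[0,0,0],[0,0,8],75],[[0,0,0],[0,0,2],60],[[0,0,0],[0,0,0],40],[[0,0,0],[0,0,0],30],[[0,0,0],[0,0,0],30],[[0,0,0],[0,0,0],30],[[0,0,0],[0,0,0],30],[[0,0,0],[0,0,0],30]], grip_force=30)

```text
time: 5.97
position: [0.4981, -0.2457, 0.0094]
tool_rot: [-0.526, -3.096, -0.001]
ft_force: [-0.7, -0.4, -0.2]
grip_width: 0.422
```

Run:
```python
from h import *
delta([.4961,-.2445,.010],flat(160.7)); print(status.get_state()['grip_width']*87)
```

```text
pos [ 0.4981 -0.2457  0.0094] turn(deg, tool) [ 0.03 -0.09 -0.  ] shift in present axes [ 2.3  0.5 -0.6] shift in target axes [ 2.2  0.5 -0.6] dist 2.4
36.70018014388484
```

Run:
```python
from h import *
s=grab('side','side2');grab('wrist','wrist3')
cv2.imwrite('pics/crop4.png',cv2.resize(s['frame'][270:380,290:430,::-1],None,fx=5,fy=5,interpolation=cv2.INTER_CUBIC))
print(status.get_state())
```

```text
{'time': 6.0667, 'joint_positions': array([-0.21189208,  0.3812905 ,  0.7300483 ,  1.91893788, -0.30856041,
        0.95711052,  1.89715843]), 'qd': array([-2.73737194e-06,  3.43998566e-03, -3.09694366e-03,  3.47344362e-03,
       -9.51745934e-04,  6.96679348e-04,  3.00598299e-04]), 'joint_torque': array([-9.59911966e-03, -3.70627642e+01,  7.73645014e+00, -2.47809684e+01,
        6.13530236e-02,  7.60956947e-02, -1.83125747e-03]), 'position': array([ 0.49800467, -0.24568572,  0.00923857]), 'tool_rot': array([-5.26474419e-01, -3.09552012e+00, -1.00418388e-03]), 'ft_force': array([ 0.34853653, -0.57747378, -0.57526812]), 'torque': array([ 0.0397582 , -0.01073382,  0.00639876]), 'grip_width': 0.37487499079514763}
```

View pics/crop4.png

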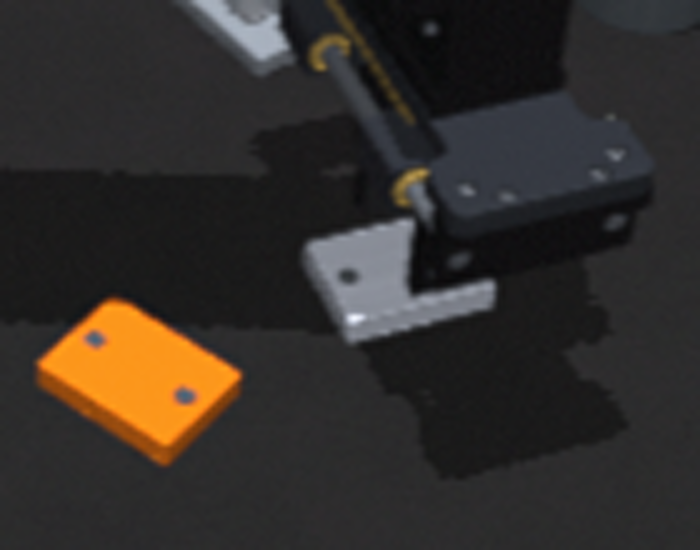

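View pics/wrist3.png

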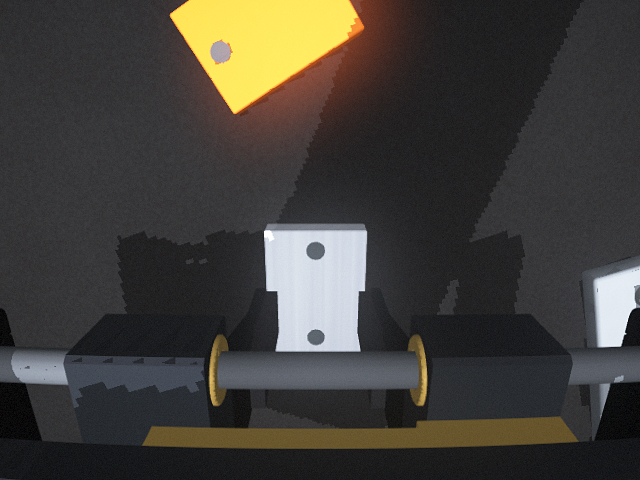

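Run:
```python
from h import *
s=load('side2');C=cloud(s)
for v in range(315,332,2):
    print(v,[tuple((C[v,u]*1000).round().astype(int)) for u in range(366,398,4)])
w=load('wrist3');W=cloud(w)
for v in (230,260,285,300,320,340):
    print(v,[tuple((W[v,u]*1000).round().astype(int)) for u in (225,250,258,266,272,280,318)])
```

```text
315 [(np.int64(503), np.int64(-226), np.int64(13)), (np.int64(508), np.int64(-232), np.int64(14)), (np.int64(480), np.int64(-266), np.int64(58)), (np.int64(435), np.int64(-314), np.int64(123)), (np.int64(435), np.int64(-322), np.int64(128)), (np.int64(441), np.int64(-325), np.int64(128)), (np.int64(448), np.int64(-328), np.int64(126)), (np.int64(455), np.int64(-330), np.int64(124))]
317 [(np.int64(499), np.int64(-230), np.int64(12)), (np.int64(505), np.int64(-235), np.int64(13)), (np.int64(478), np.int64(-269), np.int64(56)), (np.int64(435), np.int64(-315), np.int64(119)), (np.int64(435), np.int64(-323), np.int64(125)), (np.int64(444), np.int64(-323), np.int64(120)), (np.int64(451), np.int64(-326), np.int64(118)), (np.int64(458), np.int64(-329), np.int64(116))]
319 [(np.int64(494), np.int64(-235), np.int64(14)), (np.int64(501), np.int64(-239), np.int64(13)), (np.int64(479), np.int64(-269), np.int64(50)), (np.int64(435), np.int64(-315), np.int64(114)), (np.int64(436), np.int64(-322), np.int64(119)), (np.int64(444), np.int64(-324), np.int64(116)), (np.int64(455), np.int64(-323), np.int
[... 3634 characters left out ...]
 np.int64(-244), np.int64(12))]
320 [(np.int64(460), np.int64(-254), np.int64(95)), (np.int64(482), np.int64(-264), np.int64(51)), (np.int64(484), np.int64(-262), np.int64(47)), (np.int64(485), np.int64(-259), np.int64(48)), (np.int64(488), np.int64(-259), np.int64(42)), (np.int64(503), np.int64(-264), np.int64(12)), (np.int64(509), np.int64(-248), np.int64(12))]
340 [(np.int64(462), np.int64(-253), np.int64(102)), (np.int64(483), np.int64(-262), np.int64(63)), (np.int64(485), np.int64(-260), np.int64(61)), (np.int64(486), np.int64(-258), np.int64(61)), (np.int64(495), np.int64(-261), np.int64(44)), (np.int64(513), np.int64(-268), np.int64(12)), (np.int64(519), np.int64(-251), np.int64(13))]
```

Run:
```python
from h import *
w=load('wrist3');W=cloud(w);m=(W[...,2]>.018)&(W[...,2]<.06)&(w['range_z']>0)
m[:, :200]=0; m[:,430:]=0
P=W[m]; 
s=status.get_state();R=Rn.from_rotvec(s['tool_rot']).as_matrix();T=(P-s['position'])@R
print(len(T)); print(np.percentile(T,[0.5,5,50,95,99.5],axis=0).round(4)); 
print(np.sort(T[:,2])[-10:].round(4))
s2=load('side2');C=cloud(s2);m=(C[...,2]>.018)&(C[...,2]<.06)&(abs(C[...,0]-.498)<.06)&(abs(C[...,1]+.2457)<.06)
T=(C[m]-s['position'])@R;print(len(T)); print(np.percentile(T,[0.5,5,50,95,99.5],axis=0).round(4))
```

```text
3401
[[-0.0106 -0.0265 -0.0506]
 [-0.0048 -0.024  -0.0494]
 [ 0.0077  0.0184 -0.0348]
 [ 0.0094  0.0271 -0.0154]
 [ 0.0098  0.0298 -0.0126]]
[-0.0124 -0.0124 -0.0124 -0.0123 -0.0122 -0.0122 -0.0121 -0.0121 -0.0121
 -0.012 ]
97
[[ 0.0022 -0.0302 -0.0504]
 [ 0.0042 -0.0283 -0.0481]
 [ 0.0096 -0.0228 -0.0248]
 [ 0.0114  0.0254 -0.0142]
 [ 0.0119  0.0268 -0.0123]]
```

Depth readings show the fingertips about 21 mm above the bench. That puts them about 12 mm behind the reported TCP, not 8 mm ahead, so the jaws closed above the block. I'll open, go down 10 mm and re-measure before trusting this offset.

step_arm(rows=[[[0,0,0],[1,0,0],75],[[0,0,0],[0,0,0],75],[[0,0,0],[0,0,0],75],[[0,0,0],[0,0,0],75],[[0,0,0],[0,0,0],75],[[0,0,0],[0,0,0],75],[[0,0,0],[0,0,0],75],[[0,0,0],[0,0,5],75],[[0,0,0],[0,0,3],75],[[0,0,0],[0,0,0],75]])

```text
time: 6.9
position: [0.497, -0.2452, 0.0006]
tool_rot: [-0.526, -3.096, -0.001]
ft_force: [0.1, 1.3, 0.3]
grip_width: 0.861
```

```bash
cat >> h.py <<'E'
def tips(nm='wrist5'):
    w=grab('wrist',nm);W=cloud(w);s=status.get_state();R=Rn.from_rotvec(s['tool_rot']).as_matrix()
    T=(W-s['position'])@R
    m=(w['range_z']>0)&(T[...,2]>-.045)&(abs(T[...,0])<.013)&(abs(T[...,1])<.06)&(W[...,2]>.005)
    return T,W,m,s
E
python3 - <<'E'
from h import *
T,W,m,s=tips('wrist4')
print(s['position'],s['ft_force'],s['grip_width']*87)
for sg in (-1,1):
    k=m&(T[...,1]*sg>.028); z=np.sort(T[k][:,2]); print(len(z),z[-8:].round(4),np.sort(W[k][:,2])[:8].round(4))
E
```

```text
[ 0.49700145 -0.24516332  0.00075452] [-0.59685055  0.02550792  0.22643576] 74.86981945760954
1853 [-0.0122 -0.0122 -0.0121 -0.012  -0.012  -0.012  -0.0115 -0.0115] [0.0122 0.0123 0.0127 0.0127 0.0128 0.0129 0.0129 0.0129]
1807 [-0.0121 -0.0121 -0.012  -0.012  -0.0119 -0.0118 -0.0117 -0.0116] [0.0124 0.0125 0.0125 0.0127 0.0128 0.0128 0.0128 0.0129]
```

View pics/wrist4.png

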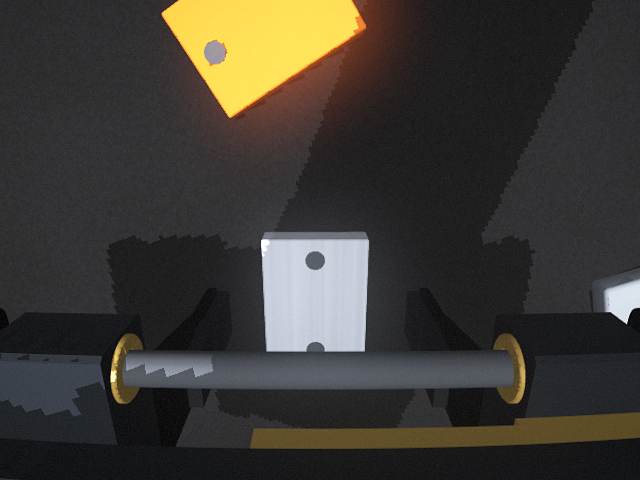

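Confirmed: the tips are 11.5–12 mm behind the reported TCP, symmetric, at height 12 mm, and not touching anything. I'll go down 9 mm more and grip.

step_arm(rows=[[[0,0,0],[1,0,5],75],[[0,0,0],[0,0,4],75],[[0,0,0],[0,0,0],30],[[0,0,0],[0,0,0],30],[[0,0,0],[0,0,0],30],[[0,0,0],[0,0,0],30],[[0,0,0],[0,0,0],30],[[0,0,0],[0,0,0],30],[[0,0,0],[0,0,0],30],[[0,0,0],[0,0,0],30]], grip_force=30)

```text
time: 7.78
position: [0.4957, -0.2449, -0.0095]
tool_rot: [-0.526, -3.095, -0.001]
ft_force: [-0.1, -0.1, -1.6]
grip_width: 0.503
```

Run:
```python
from h import *
s=status.get_state();print(s['position'],s['ft_force'],s['grip_width']*87)
```

```text
[ 0.49569782 -0.24485665 -0.00949257] [-0.13156846 -0.14356691 -1.56283783] 43.77574204091505
```

step_arm(rows=[[[0,0,0],[0,0,0],30],[[0,0,0],[0,0,-10],30],[[0,0,0],[0,0,-25],30],[[0,0,0],[0,0,-35],30],[[0,0,0],[0,0,-35],30],[[0,0,0],[0,0,-35],30],[[0,0,0],[0,0,-15],30],[[0,0,0],[0,0,0],30]])

```text
time: 8.45
position: [0.4933, -0.2453, 0.1538]
tool_rot: [-0.53, -3.089, -0.001]
ft_force: [1.5, 0.4, -0.4]
grip_width: 0.502
```

Run:
```python
from h import *
s=status.get_state();print(s['ft_force'],s['grip_width']*87,s['joint_positions'].round(2))
delta(stage(-.023,0,-.0095+.06),TILT)
```

```text
[ 1.46434426  0.38720643 -0.38918184] 43.66628416225746 [-0.31  0.19  0.8   1.79 -0.14  1.23  1.77]
pos [ 0.4933 -0.2453  0.1538] turn(deg, tool) [ -2.63 -18.89 -16.13] shift in present axes [  2.7 211.2  38.6] shift in target axes [-41.  203.5  54.7] dist 214.7
```

step_arm(rows=[[[-0.7,-4.7,-4],[0,0,0],30],[[-0.7,-4.7,-4],[0,0,0],30],[[-0.6,-4.7,-4],[0,0,0],30],[[-0.6,-4.7,-4],[0,0,0],30],[[0,0,0],[-10,25,0],30],[[0,0,0],[-10,35,0],30],[[0,0,0],[-10,35,0],30],[[0,0,0],[-10,35,0],30],[[0,0,0],[0,35,0],30],[[0,0,0],[0,25,0],30],[[0,0,0],[0,0,0],30]])

```text
time: 9.37
position: [0.5352, -0.0527, 0.1575]
tool_rot: [0.075, 2.811, -0.017]
ft_force: [-0.3, 0.9, -0.1]
grip_width: 0.503
```

Run:
```python
from h import *
s=status.get_state();print(s['ft_force'],s['grip_width']*87,s['joint_positions'].round(2))
delta(stage(-.022,0,-.0095+.02),TILT)
grab('side','side3');grab('wrist','wrist6')
```

```text
[-0.25245749  0.88178851 -0.13138136] 43.751804621499225 [-0.45 -0.17  0.45  2.11  0.12  0.86  1.47]
pos [ 0.5352 -0.0527  0.1575] turn(deg, tool) [-0.15  0.29  0.16] shift in present axes [-10.9   9.1  88.4] shift in target axes [-11.3   8.8  88.3] dist 89.5
```

View pics/side3.png

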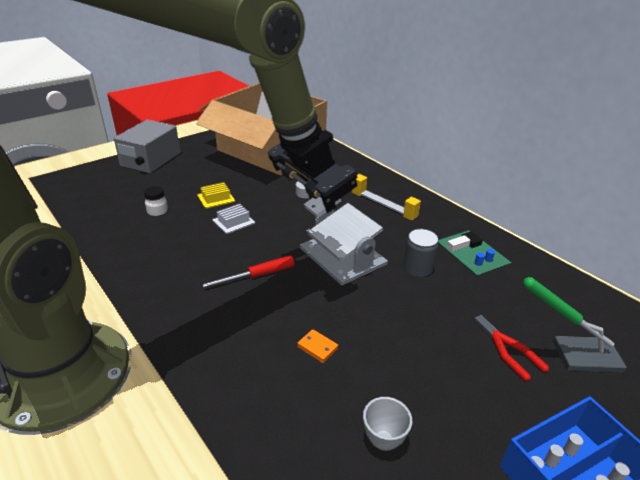

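View pics/wrist6.png

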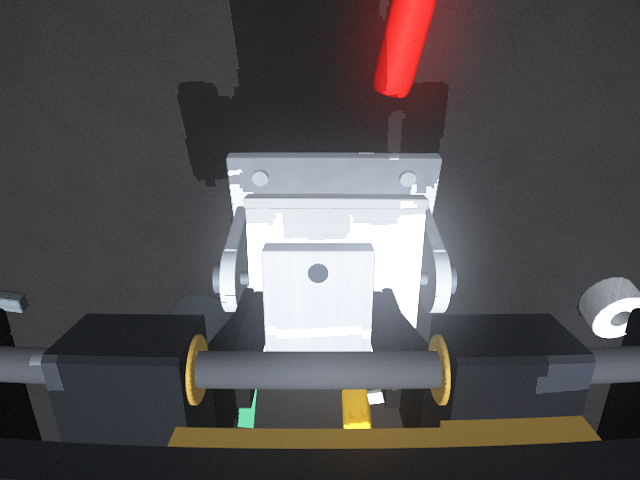

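```bash
cat > spc.py <<'E'
from h import *
def fit(P,it=5,t=.003):
    Q=P
    for k in range(it):
        o=Q.mean(0);n=np.linalg.svd(Q-o,full_matrices=False)[2][2];n*=np.sign(n[2]);Q=P[abs((P-o)@n)<t]
    return o,n,len(Q)
def instage(X): return np.c_[(X-SC)@SX,(X-SC)@SY,(X-SC)@SN]
E
python3 - <<'E'
from spc import *
w=load('wrist6');C=cloud(w)
o,n,k=fit(C[250:320,272:365].reshape(-1,3)); print('spacer',o,n,k,'angle to stage deg',np.degrees(np.arccos(n@SN)), 'vector',(n-SN).round(3))
r=rays(w,[[263,244],[372,244]])@w['R'];cam=-w['R'].T@w['t']
X=cam+r*(((o-cam)@n)/(r@n))[:,None]; print(X,instage(X).round(4),'angle', np.degrees(np.arctan2(*(instage(X)[1]-instage(X)[0])[:2])))
P=C[205:238,255:415].reshape(-1,3); o2,n2,k2=fit(P); print('face',n2,k2,(o2-SC)@SN)
E
```

```text
spacer [ 0.51437874 -0.05282484  0.17267122] [-0.32601954  0.02407833  0.94505635] 6486 angle to stage deg 0.5913941533134748 vector [-0.008  0.006 -0.003]
[[ 0.49734036 -0.07281599  0.16730277]
 [ 0.49968296 -0.0314967   0.16705816]] [[-0.065  -0.031   0.1198]
 [-0.065   0.0103  0.1195]] angle -0.06611415368571859
face [-0.31681761  0.01899552  0.94829625] 4669 4.023179932489615e-06
```

step_arm(rows=[[[0,0.3,0],[-7,9,0],30],[[0,0,0],[-7,0,15],30],[[0,0,0],[0,0,25],30],[[0,0,0],[0,0,25],30],[[0,0,0],[0,0,15],30],[[0,0,0],[0,0,0],30]])

```text
time: 9.97
position: [0.5787, -0.059, 0.0854]
tool_rot: [0.101, 2.812, -0.024]
ft_force: [-0.8, 0.0, -1.7]
grip_width: 0.502
```

Run:
```python
from spc import *
s=status.get_state();print(s['ft_force'],s['grip_width']*87,s['joint_positions'].round(2))
delta(stage(-.019,0,-.0095),TILT)
w=grab('wrist','wrist7')
cv2.imwrite('pics/crop5.png',cv2.resize(w['frame'][150:350,200:440,::-1],None,fx=3,fy=3))
```

```text
[-0.84473919  0.00188882 -1.74279206] 43.68225759506292 [-0.45  0.04  0.51  2.09 -0.01  0.69  1.56]
pos [ 0.5787 -0.059   0.0854] turn(deg, tool) [-0.57  0.2  -0.83] shift in present axes [ 4.4 12.9 25.8] shift in target axes [ 4.2 12.7 26. ] dist 29.2
```

View pics/crop5.png

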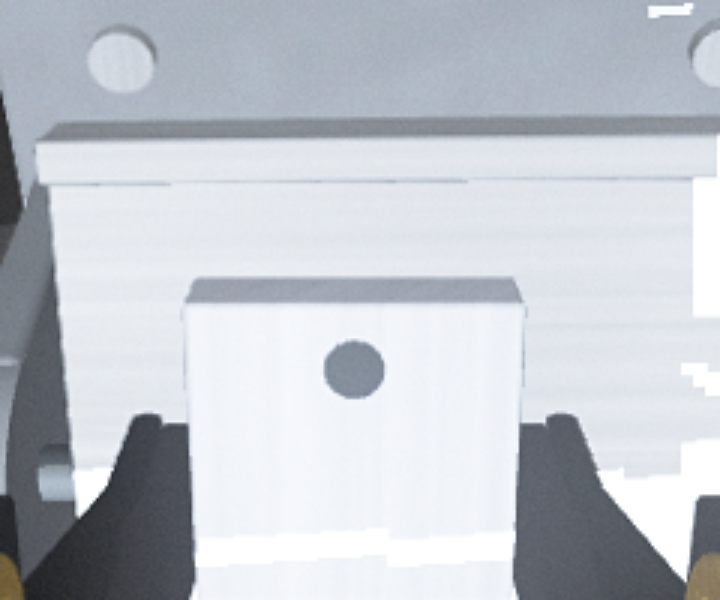

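step_arm(rows=[[[-0.5,0.2,-0.8],[4,12,0],30],[[0,0,0],[0,0,8],30],[[0,0,0],[0,0,7],30],[[0,0,0],[0,0,0],30]])

```text
time: 10.35
position: [0.5828, -0.0474, 0.0733]
tool_rot: [0.082, 2.811, -0.012]
ft_force: [-0.7, 0.1, -0.7]
grip_width: 0.5
```

Run:
```python
from spc import *
s=status.get_state();print(s['ft_force'],s['grip_width']*87,s['joint_positions'].round(2))
delta(stage(-.019,0,-.0095),TILT)
```

```text
[-0.69884717  0.09889651 -0.74140977] 43.466132176262505 [-0.45  0.06  0.5   2.1  -0.04  0.66  1.58]
pos [ 0.5828 -0.0474  0.0733] turn(deg, tool) [ 0.    0.29 -0.14] shift in present axes [ 3.7  0.9 13.4] shift in target axes [ 3.6  0.9 13.4] dist 13.9
```

step_arm(rows=[[[0,0.3,0],[3,1,5],30],[[0,0,0],[1,0,4],30],[[0,0,0],[0,0,2],30],[[0,0,0],[0,0,0],30]])

```text
time: 10.68
position: [0.5834, -0.0461, 0.0617]
tool_rot: [0.082, 2.814, -0.011]
ft_force: [-0.2, -0.4, -0.4]
grip_width: 0.503
```

Run:
```python
from spc import *
s=status.get_state();print(s['ft_force'],s['grip_width']*87,s['joint_positions'].round(2))
delta(stage(-.019,0,-.0095),TILT)
w=grab('wrist','wrist8')
cv2.imwrite('pics/crop6.png',cv2.resize(w['frame'][150:350,200:440,::-1],None,fx=3,fy=3))
```

```text
[-0.24833666 -0.41442193 -0.40453862] 43.756323402041694 [-0.45  0.08  0.5   2.11 -0.06  0.64  1.6 ]
pos [ 0.5834 -0.0461  0.0617] turn(deg, tool) [ 0.05  0.09 -0.14] shift in present axes [ 0.3 -0.5  2.3] shift in target axes [ 0.3 -0.5  2.3] dist 2.4
```

View pics/crop6.png

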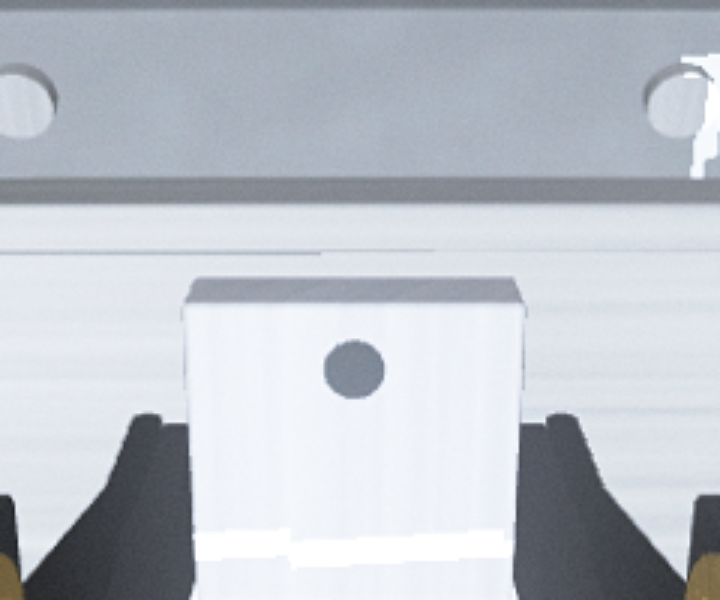

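step_arm(rows=[[[0,0,0],[0,0,1],30],[[0,0,0],[0,0,1],30],[[0,0,0],[2,0,0],30],[[0,0,0],[1,0,0.5],30],[[0,0,0],[0,0,0],30]])

```text
time: 11.15
position: [0.5819, -0.0462, 0.0592]
tool_rot: [0.083, 2.813, -0.011]
ft_force: [0.4, -0.4, -0.2]
grip_width: 0.502
```

Run:
```python
from spc import *
s=status.get_state();print(s['ft_force'],s['grip_width']*87,TILT.T@s['ft_force'])
delta(stage(-.019,0,-.0095),TILT)
w=grab('wrist','wrist9')
cv2.imwrite('pics/crop7.png',cv2.resize(w['frame'][150:350,200:440,::-1],None,fx=3,fy=3))
```

```text
[ 0.37082858 -0.39643352 -0.2364214 ] 43.647257521896776 [-0.29653834 -0.37510994  0.34917904]
pos [ 0.5819 -0.0462  0.0592] turn(deg, tool) [ 0.06  0.19 -0.17] shift in present axes [-1.8 -0.2  0.4] shift in target axes [-1.8 -0.2  0.4] dist 1.9
```

View pics/crop7.png

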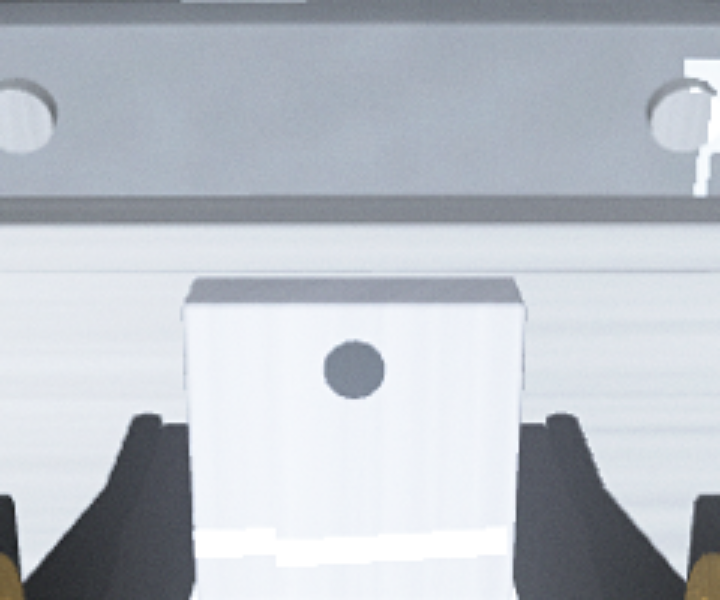

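step_arm(rows=[[[0,0,0],[1,0,0.7],30],[[0,0,0],[0,0,0.7],30],[[0,0,0],[0.5,0,0.5],30],[[0,0,0],[0,0,0],30]])

```text
time: 11.53
position: [0.5819, -0.0462, 0.0593]
tool_rot: [0.083, 2.811, -0.009]
ft_force: [-0.8, 0.6, 0.6]
grip_width: 0.499
```

Run:
```python
from spc import *
s=status.get_state();print(s['grip_width']*87,TILT.T@s['ft_force'])
delta(stage(-.019,0,-.0095),TILT)
```

```text
43.3907141543325 [ 0.59642441  0.57955923 -0.79378991]
pos [ 0.5819 -0.0462  0.0593] turn(deg, tool) [ 0.12  0.3  -0.19] shift in present axes [-1.8 -0.2  0.5] shift in target axes [-1.8 -0.2  0.5] dist 1.9
```

step_arm(rows=[[[0,0,0],[1,0,2],30],[[0,0,0],[0,0,2],30]])

```text
time: 11.7
position: [0.5823, -0.0462, 0.0588]
tool_rot: [0.083, 2.811, -0.006]
ft_force: [-24.3, 0.6, 33.5]
grip_width: 0.498
```

Run:
```python
from spc import *
s=status.get_state();print(s['grip_width']*87,TILT.T@s['ft_force'])
delta(stage(-.019,0,-.0095),TILT)
```

```text
43.35596547043336 [ 12.32313632  -0.71621712 -39.47786353]
pos [ 0.5823 -0.0462  0.0588] turn(deg, tool) [ 0.25  0.26 -0.22] shift in present axes [-1.6 -0.3 -0.1] shift in target axes [-1.6 -0.3 -0.1] dist 1.6
```

The spacer is in contact with the face. A 2 mm command gives about 39 N, so roughly 20 N/mm. I'll relax the push and release.

step_arm(rows=[[[0,0,0],[0,0,0],30],[[0,0,0],[0,0,-0.5],60],[[0,0,0],[0,0,0],60],[[0,0,0],[0,0,0],60],[[0,0,0],[0,0,0],60],[[0,0,0],[0,0,0],60]])

```text
time: 12.2
position: [0.5825, -0.0461, 0.0599]
tool_rot: [0.083, 2.81, -0.005]
ft_force: [0.3, -0.5, 0.3]
grip_width: 0.68
```

Run:
```python
from spc import *
s=status.get_state();print(s['grip_width']*87,TILT.T@s['ft_force'])
delta(stage(-.019,0,-.0095),TILT)
w=grab('wrist','wrist10')
cv2.imwrite('pics/crop8.png',cv2.resize(w['frame'][150:350,200:440,::-1],None,fx=3,fy=3))
```

```text
59.17101455555323 [-0.43783109 -0.44670584 -0.16937658]
pos [ 0.5825 -0.0461  0.0599] turn(deg, tool) [ 0.28  0.34 -0.24] shift in present axes [-1.  -0.4  0.8] shift in target axes [-1.  -0.4  0.8] dist 1.4
```

View pics/crop8.png

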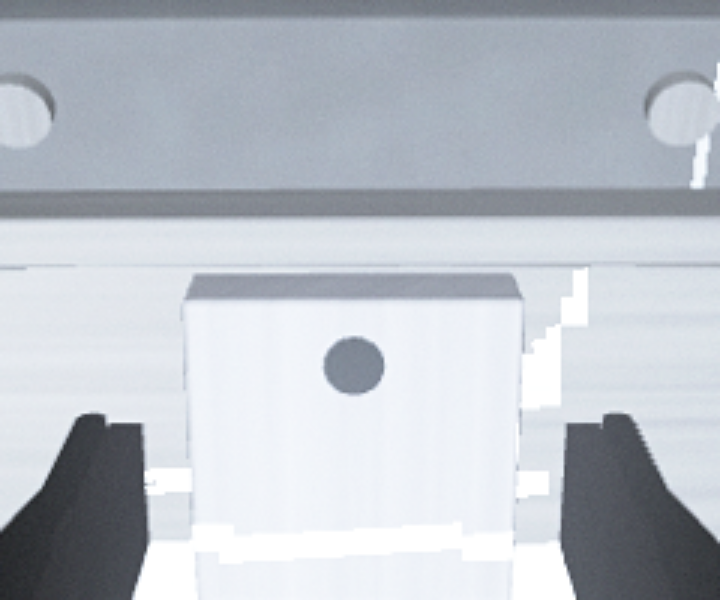

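The spacer stays put on release, square and about 1 mm from the lip foot, well inside the 8 mm allowed. I'll back out along the tool axis and check.

step_arm(rows=[[[0,0,0],[0,0,-8],64],[[0,0,0],[0,0,-20],64],[[0,0,0],[0,0,-35],75],[[0,0,0],[0,0,-35],75],[[0,0,0],[0,0,-30],75],[[0,0,0],[0,0,-5],75],[[0,0,0],[0,0,0],75]])

```text
time: 12.83
position: [0.5353, -0.0454, 0.191]
tool_rot: [0.086, 2.814, -0.011]
ft_force: [-0.0, -0.2, -0.5]
grip_width: 0.856
```

Run:
```python
from spc import *
w=grab('wrist','wrist11');C=cloud(w)
T=instage(C.reshape(-1,3)).reshape(480,640,3)
m=(T[...,2]>.008)&(T[...,2]<.016)&(abs(T[...,0])<.058)&(abs(T[...,1])<.055)&(w['range_z']>0)
m=cv2.morphologyEx(m.astype(np.uint8),cv2.MORPH_OPEN,np.ones((3,3)))
n,l,st,_=cv2.connectedComponentsWithStats(m); i=1+np.argmax(st[1:,4]); print(st[i])
k=l==i; o,nn,q=fit(C[k]); print('angle',np.degrees(np.arccos(nn@SN)),'h',((o-SC)@SN).round(4))
r=cv2.minAreaRect((T[k][:,:2]*1000).astype(np.float32)); print(r)
s=status.get_state(); print(s['joint_positions'].round(2))
t=grab('top','top1')
delta([.473,.219,.15],flat(178.8))
```

```text
[ 289  187   63   81 4880]
angle 0.0881320690156062 h 0.012
((-19.415512084960938, 1.0330524444580078), (44.058799743652344, 60.00812530517578), 89.67252349853516)
[-0.47 -0.2   0.45  2.06  0.13  0.94  1.43]
pos [ 0.535  -0.0456  0.189 ] turn(deg, tool) [-0.29 18.55 -2.29] shift in present axes [ 86.5 260.3  12.5] shift in target axes [ 67.6 263.3  39. ] dist 274.6
```

View pics/wrist11.png

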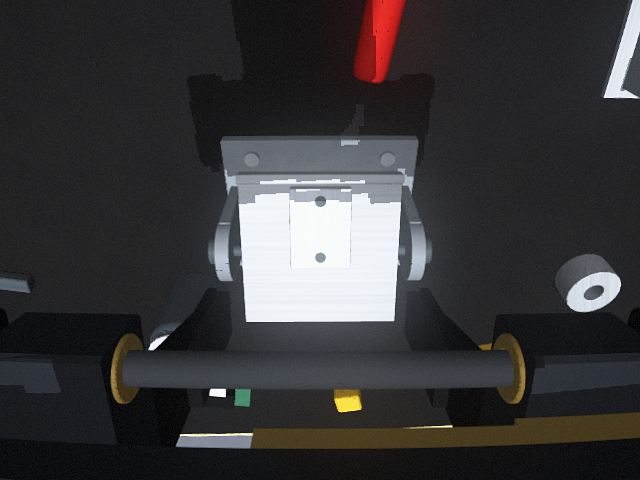

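Run:
```python
from spc import *
w=load('wrist11');C=cloud(w);T=instage(C.reshape(-1,3)).reshape(480,640,3)
for u in (262,275,365,380):
    print(u,[ (v,*(T[v,u,[0,2]]*1000).round(1)) for v in list(range(172,196,2))+list(range(316,326,2))])
for v in (220,300): print(v,[(u,*(T[v,u,[1,2]]*1000).round(1)) for u in (238,240,242,244,246,248,392,394,396,398,400,402,404)])
cv2.imwrite('pics/crop9.png',cv2.resize(w['frame'][160:340,210:440,::-1],None,fx=3,fy=3))
```

```text
262 [(172, np.float64(-58.5), np.float64(-2.1)), (174, np.float64(-58.2), np.float64(5.6)), (176, np.float64(-56.9), np.float64(6.0)), (178, np.float64(-55.3), np.float64(5.3)), (180, np.float64(-54.0), np.float64(5.8)), (182, np.float64(-52.5), np.float64(5.3)), (184, np.float64(-50.1), np.float64(0.1)), (186, np.float64(-48.7), np.float64(0.6)), (188, np.float64(-47.1), np.float64(-0.3)), (190, np.float64(-45.7), np.float64(0.1)), (192, np.float64(-44.4), np.float64(1.1)), (194, np.float64(-42.6), np.float64(-0.4)), (316, np.float64(56.7), np.float64(-0.3)), (318, np.float64(58.3), np.float64(0.2)), (320, np.float64(60.2), np.float64(0.1)), (322, np.float64(128.3), np.float64(-121.1)), (324, np.float64(130.5), np.float64(-120.4))]
275 [(172, np.float64(-58.4), np.float64(-2.1)), (174, np.float64(-58.2), np.float64(5.7)), (176, np.float64(-56.7), np.float64(5.5)), (178, np.float64(-55.2), np.float64(5.0)), (180, np.float64(-53.8), np.float64(5.2)), (182, np.float64(-52.9), np.float64(8.0)), (184, np.float64(-49.9), np.float64(-0.4)), (186, np.float64(-48.3), np.float64(-1.0)), (188,
[... 2334 characters left out ...]
4(66.8), np.float64(-30.0)), (402, np.float64(67.0), np.float64(-23.0)), (404, np.float64(67.1), np.float64(-16.0))]
300 [(238, np.float64(-87.1), np.float64(-109.8)), (240, np.float64(-84.9), np.float64(-109.8)), (242, np.float64(-82.8), np.float64(-110.0)), (244, np.float64(-59.3), np.float64(-0.4)), (246, np.float64(-57.6), np.float64(0.1)), (248, np.float64(-55.9), np.float64(0.8)), (392, np.float64(58.0), np.float64(-0.0)), (394, np.float64(59.7), np.float64(-0.5)), (396, np.float64(83.4), np.float64(-109.7)), (398, np.float64(85.5), np.float64(-109.3)), (400, np.float64(87.6), np.float64(-109.0)), (402, np.float64(89.7), np.float64(-108.7)), (404, np.float64(92.1), np.float64(-109.9))]
```

View pics/crop9.png

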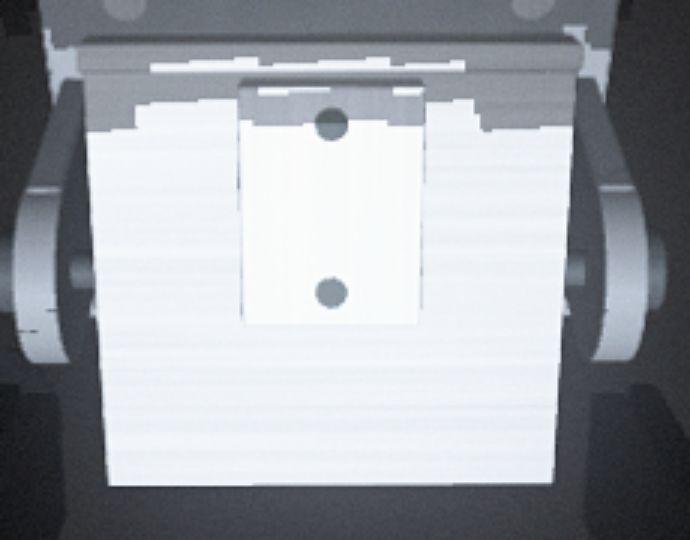

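step_arm(rows=[[[0,4.6,-0.6],[0,0,-10],80],[[0,4.6,-0.6],[0,0,-10],80],[[0,4.6,-0.6],[0,0,0],80],[[0,4.6,-0.5],[0,0,0],80],[[0,0,0],[12,30,0],80],[[0,0,0],[12,35,0],80],[[0,0,0],[12,35,0],80],[[0,0,0],[12,35,0],80],[[0,0,0],[12,35,0],80],[[0,0,0],[10,35,0],80],[[0,0,0],[0,25,0],80],[[0,0,0],[0,0,0],80]])

```text
time: 13.93
position: [0.4511, 0.1901, 0.1743]
tool_rot: [-0.048, -3.078, 0.046]
ft_force: [-0.5, 0.3, 0.4]
grip_width: 0.92
```

Run:
```python
from spc import *
delta([.473,.219,.15],flat(178.8))
w=grab('wrist','wrist12')
```

```text
pos [0.4511 0.1901 0.1743] turn(deg, tool) [-1.75 -3.6  -0.58] shift in present axes [-22.4  30.3  22. ] shift in target axes [-21.3  29.4  24.3] dist 43.6
```

View pics/wrist12.png

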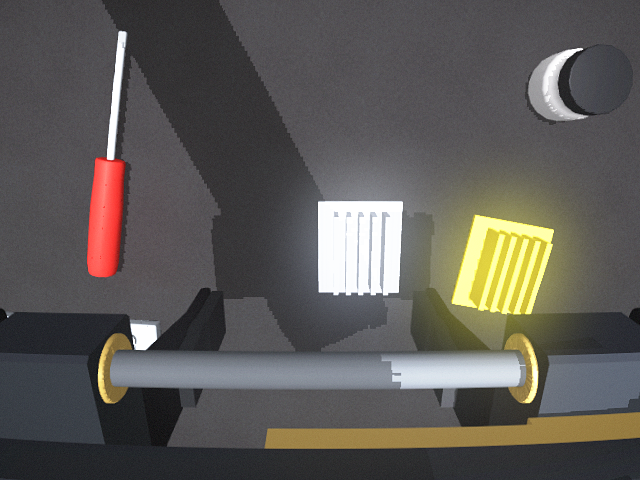

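Run:
```python
from spc import *
d=load('wrist12')
f=d['frame'].astype(int);C=cloud(d)
m=np.zeros((480,640),np.uint8);b=slice(190,305),slice(305,415)
g=((C[...,2]>.003)|(f.max(2)>120))&(f.max(2)-f.min(2)<60); m[b]=g[b]
c,_=cv2.findContours(m,0,2); c=max(c,key=cv2.contourArea); print(cv2.contourArea(c),cv2.boundingRect(c))
q=onplane(d,c[:,0,:],.005)[:,:2]; print('sil',cv2.minAreaRect((q*1000).astype(np.float32)))
P=C[b].reshape(-1,3); F=P[(P[:,2]>.027)&(P[:,2]<.036)]; print('fins',len(F),cv2.minAreaRect((F[:,:2]*1000).astype(np.float32)),np.median(F[:,2]))
B=P[(P[:,2]>.002)&(P[:,2]<.034)]; B=B[:, :2]; print('all',cv2.minAreaRect((B*1000).astype(np.float32)))
delta([.473,.219,.10],flat(178.8))
```

```text
8593.5 (317, 190, 98, 106)
sil ((472.5738220214844, 224.87271118164062), (79.93026733398438, 93.1607437133789), 87.63245391845703)
fins 2149 ((475.531982421875, 220.16201782226562), (44.146644592285156, 64.5516586303711), 88.37245178222656) 0.031208979373172213
all ((477.4593200683594, 221.00880432128906), (95.08826446533203, 101.28868103027344), 88.56517791748047)
pos [0.451  0.1875 0.1739] turn(deg, tool) [-1.86 -3.67 -0.67] shift in present axes [-25.6  34.6  71.3] shift in target axes [-21.4  31.9  73.9] dist 83.3
```

step_arm(rows=[[[-1.8,-3.6,-0.9],[0,0,0],66],[[0,0,0],[-12,16,20],66],[[0,0,0],[-12,16,20],66],[[0,0,0],[0,0,20],66],[[0,0,0],[0,0,0],66],[[0,0,0],[0,0,0],66]])

```text
time: 14.48
position: [0.4764, 0.2104, 0.1073]
tool_rot: [-0.039, -3.139, 0.011]
ft_force: [0.2, 0.1, 0.4]
grip_width: 0.76
```

Run:
```python
from spc import *
print(status.get_state()['grip_width']*87)
delta([.475,.220,.05],flat(178.5))
```

```text
66.13956481009394
pos [0.4764 0.2104 0.1073] turn(deg, tool) [-0.4  -0.15  0.07] shift in present axes [ 1.4 10.  57.2] shift in target axes [ 1.6  9.6 57.3] dist 58.1
```

step_arm(rows=[[[-0.4,0,0],[1,10,10],66],[[0,0,0],[0,0,20],66],[[0,0,0],[0,0,20],66],[[0,0,0],[0,0,8],66],[[0,0,0],[0,0,0],66]])

```text
time: 14.9
position: [0.4781, 0.2193, 0.0483]
tool_rot: [0.049, 3.141, 0.003]
ft_force: [-0.9, -0.0, 1.0]
grip_width: 0.754
```

Run:
```python
from spc import *
delta([.475,.220,-.004],flat(178.5))
w=grab('wrist','wrist13')
cv2.imwrite('pics/crop10.png',w['frame'][150:400,150:490,::-1])
```

```text
pos [0.4781 0.2193 0.0483] turn(deg, tool) [ 0.13  0.01 -0.3 ] shift in present axes [ 3.1  0.5 52.3] shift in target axes [ 3.1  0.7 52.3] dist 52.4
```

View pics/crop10.png

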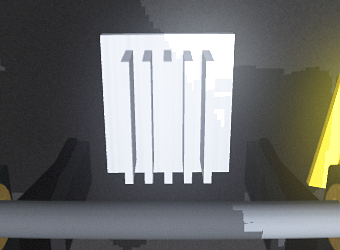

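step_arm(rows=[[[0,0,-0.3],[2,0,12],66],[[0,0,0],[1,1,14],66],[[0,0,0],[0,0,12],66],[[0,0,0],[0,0,6],66],[[0,0,0],[0,0,0],66]])

```text
time: 15.37
position: [0.4788, 0.2228, 0.0067]
tool_rot: [0.04, 3.133, 0.012]
ft_force: [-0.2, 0.5, 0.0]
grip_width: 0.755
```

Run:
```python
from spc import *
delta([.475,.220,-.004],flat(178.5)); print(status.get_state()['ft_force'])
T,W,m,s=tips('wrist14')
for sg in (-1,1):
    k=m&(T[...,1]*sg>.028); print(np.sort(T[k][:,2])[-3:].round(4),np.sort(W[k][:,2])[:3].round(4))
```

```text
pos [0.4788 0.2228 0.0067] turn(deg, tool) [0.46 0.47 0.04] shift in present axes [ 3.8 -3.  10.6] shift in target axes [ 3.7 -2.9 10.7] dist 11.7
[-0.21064674  0.49981857  0.04991724]
[0.0019 0.002  0.002 ] [0.005 0.005 0.005]
[0.0025 0.0025 0.0025] [0.005 0.005 0.005]
```

step_arm(rows=[[[0.4,0.4,0],[3,-3,4],66],[[0,0,0],[0,0,5],66],[[0,0,0],[0,0,1],66],[[0,0,0],[0,0,0],66]])

```text
time: 15.75
position: [0.4775, 0.2206, -0.0015]
tool_rot: [0.04, 3.137, 0.004]
ft_force: [0.2, 0.1, -0.3]
grip_width: 0.758
```

Run:
```python
from spc import *
delta([.475,.220,-.004],flat(178.5)); print(status.get_state()['ft_force'])
```

```text
pos [ 0.4775  0.2206 -0.0015] turn(deg, tool) [0.17 0.25 0.04] shift in present axes [ 2.5 -0.7  2.5] shift in target axes [ 2.4 -0.7  2.5] dist 3.6
[ 0.17178775  0.12229043 -0.30437708]
```

step_arm(rows=[[[0,0,0],[3,-1,3],66],[[0,0,0],[0,0,0],66],[[0,0,0],[0,0,0],35],[[0,0,0],[0,0,0],35],[[0,0,0],[0,0,0],35],[[0,0,0],[0,0,0],35],[[0,0,0],[0,0,0],35],[[0,0,0],[0,0,0],35],[[0,0,0],[0,0,0],35],[[0,0,0],[0,0,0],35]], grip_force=50)

```text
time: 16.58
position: [0.4747, 0.22, -0.0039]
tool_rot: [0.04, 3.136, 0.006]
ft_force: [0.5, 0.1, -0.6]
grip_width: 0.498
```

Run:
```python
from spc import *
delta([.475,.220,-.004],flat(178.5)); s=status.get_state();print(s['ft_force'],s['grip_width']*87)
w=grab('wrist','wrist15')
cv2.imwrite('pics/crop11.png',cv2.resize(w['frame'][150:400,150:490,::-1],None,fx=2,fy=2))
```

```text
pos [ 0.4747  0.22   -0.0039] turn(deg, tool) [0.22 0.32 0.04] shift in present axes [-0.3  0.   0.1] shift in target axes [-0.3  0.   0.1] dist 0.3
[ 0.48454052  0.10629127 -0.62256751] 43.348880870602976
```

View pics/crop11.png

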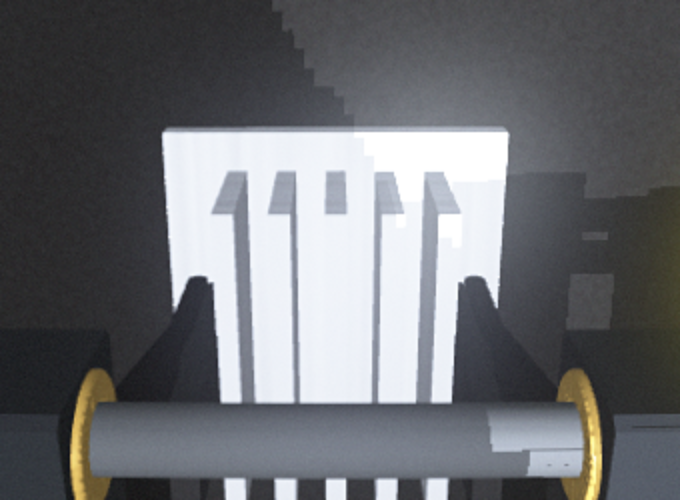

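step_arm(rows=[[[0,0,0],[0,0,-5],35],[[0,0,0],[0,0,-15],35],[[0,0,0],[0,0,-30],35],[[0,0,0],[0,0,-35],35],[[0,0,0],[0,0,-35],35],[[0,0,0],[0,0,-30],35],[[0,0,0],[0,0,-10],35],[[0,0,0],[0,0,0],35]])

```text
time: 17.3
position: [0.4708, 0.2173, 0.1615]
tool_rot: [-0.042, -3.14, 0.002]
ft_force: [0.5, -0.0, -1.2]
grip_width: 0.499
```

Run:
```python
from spc import *
delta(stage(-.0195,.001,.0081+.08),TILT); s=status.get_state();print(s['ft_force'],s['grip_width']*87,s['joint_positions'].round(2))
w=grab('wrist','wrist16')
```

```text
pos [0.4708 0.2173 0.1615] turn(deg, tool) [  0.21 -18.66   1.68] shift in present axes [ -88.3 -258.8    9.9] shift in target axes [ -87.8 -256.1   39.8] dist 273.7
[ 0.47626765 -0.01675926 -1.21477678] 43.40443976483739 [-0.75  0.07  0.28  1.85 -0.02  1.23  1.08]
```

View pics/wrist16.png

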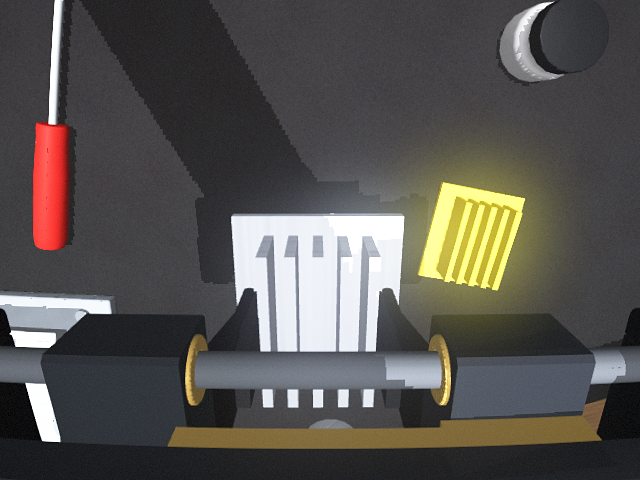

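step_arm(rows=[[[0,-4.7,0.4],[0,0,0],35],[[0,-4.7,0.4],[0,0,0],35],[[0.1,-4.6,0.4],[0,0,0],35],[[0.1,-4.6,0.4],[0,0,0],35],[[0,0,0],[-8,-30,0],35],[[0,0,0],[-12,-35,0],35],[[0,0,0],[-12,-35,0],35],[[0,0,0],[-12,-35,0],35],[[0,0,0],[-12,-35,0],35],[[0,0,0],[-12,-35,0],35],[[0,0,0],[-12,-25,0],35],[[0,0,0],[0,0,0],35]])

```text
time: 18.35
position: [0.5203, -0.0273, 0.159]
tool_rot: [0.056, 2.839, -0.039]
ft_force: [1.0, 0.3, -0.6]
grip_width: 0.504
```

Run:
```python
from spc import *
delta(stage(-.0195,.001,.0081+.06),TILT); s=status.get_state();print(s['ft_force'],s['grip_width']*87,s['joint_positions'].round(2))
```

```text
pos [ 0.5203 -0.0273  0.159 ] turn(deg, tool) [-0.9  -1.26  1.09] shift in present axes [-29.4 -14.7  36.9] shift in target axes [-28.8 -14.7  37.3] dist 49.4
[ 0.98418985  0.25788442 -0.58528528] 43.805623353444524 [-0.65 -0.21  0.56  2.12  0.21  0.91  1.34]
```

step_arm(rows=[[[-0.9,-1.2,1.1],[0,0,0],35],[[0,0,0],[-15,-8,0],35],[[0,0,0],[-14,-7,10],35],[[0,0,0],[0,0,10],35],[[0,0,0],[0,0,10],35],[[0,0,0],[0,0,0],35],[[0,0,0],[0,0,0],35]])

```text
time: 18.93
position: [0.5466, -0.0471, 0.1225]
tool_rot: [0.087, 2.841, -0.021]
ft_force: [-0.2, 0.2, -0.2]
grip_width: 0.501
```

Run:
```python
from spc import *
delta(stage(-.0195,.001,.0081),TILT); s=status.get_state();print(s['ft_force'],s['grip_width']*87,s['joint_positions'].round(2))
w=grab('wrist','wrist17');d=grab('side','side4')
cv2.imwrite('pics/crop12.png',np.hstack([w['frame'][100:400,130:510,::-1],cv2.resize(d['frame'][150:300,240:430,::-1],(380,300))]))
C=cloud(w)
# base top rim ahead of the fins
```

```text
pos [ 0.5466 -0.0471  0.1225] turn(deg, tool) [-0.41 -1.42 -0.24] shift in present axes [-15.9   4.1  53.6] shift in target axes [-14.5   3.6  54. ] dist 56.0
[-0.22317289  0.18477666 -0.23911182] 43.58539865695792 [-0.65 -0.09  0.65  2.11  0.1   0.81  1.46]
```

View pics/crop12.png

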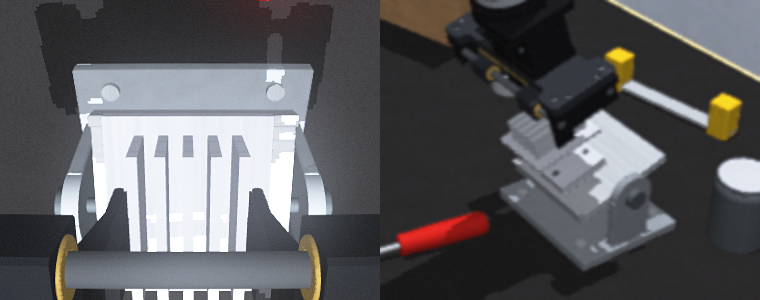

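step_arm(rows=[[[-0.5,-1.6,0],[-7,2,0],35],[[0,0,0],[-7,2,10],35],[[0,0,0],[0,0,10],35],[[0,0,0],[0,0,10],35],[[0,0,0],[0,0,0],35],[[0,0,0],[0,0,0],35]])

```text
time: 19.53
position: [0.5701, -0.0419, 0.099]
tool_rot: [0.08, 2.81, -0.005]
ft_force: [-0.3, -0.2, -0.3]
grip_width: 0.503
```

Run:
```python
from spc import *
delta(stage(-.0195,.001,.0081),TILT); s=status.get_state();print(s['ft_force'],s['grip_width']*87,s['joint_positions'].round(2))
```

```text
pos [ 0.5701 -0.0419  0.099 ] turn(deg, tool) [ 0.31  0.36 -0.12] shift in present axes [ 0.1 -3.1 24.3] shift in target axes [ 0.  -2.9 24.3] dist 24.5
[-0.25594795 -0.17325032 -0.34778691] 43.732913273512786 [-0.65 -0.02  0.68  2.11  0.02  0.71  1.53]
```

Orientation matches the grasp offset (0.2, 0.3). Next, down to a few mm above contact.

step_arm(rows=[[[0,0,0],[0,-3,6],35],[[0,0,0],[0,0,7],35],[[0,0,0],[0,0,4],35],[[0,0,0],[0,0,0],35],[[0,0,0],[0,0,0],35]])

```text
time: 19.95
position: [0.5756, -0.0453, 0.0821]
tool_rot: [0.08, 2.809, -0.004]
ft_force: [-0.1, -0.3, -1.2]
grip_width: 0.5
```

Run:
```python
from spc import *
delta(stage(-.0195,.001,.0081),TILT); s=status.get_state();print(s['ft_force'],s['grip_width']*87)
w=grab('wrist','wrist18');d=grab('side','side5')
cv2.imwrite('pics/crop13.png',np.hstack([w['frame'][100:400,130:510,::-1],cv2.resize(d['frame'][170:290,270:420,::-1],(375,300))]))
```

```text
pos [ 0.5756 -0.0453  0.0821] turn(deg, tool) [ 0.36  0.38 -0.12] shift in present axes [0.  0.1 6.5] shift in target axes [0.  0.2 6.5] dist 6.5
[-0.0793733  -0.34619288 -1.16346088] 43.479773779708765
```

View pics/crop13.png

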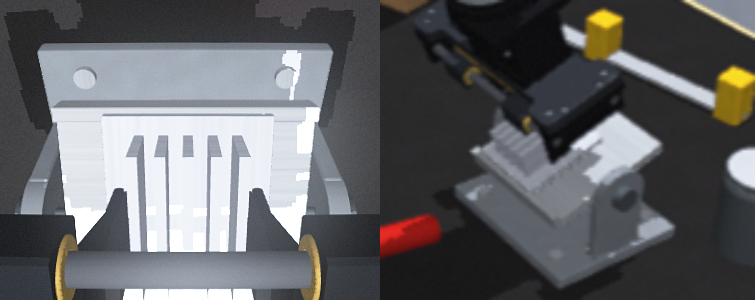

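Run:
```python
from spc import *
w=load('wrist18');C=cloud(w)
T=instage(C.reshape(-1,3)).reshape(480,640,3)
m=np.zeros((480,640),bool); m[215:300,235:408]=1
m&=(T[...,2]>.019)&(T[...,2]<.028)
Q=C[m];o,n,k=fit(Q,t=.0025);print(k,'base angle',np.degrees(np.arccos(n@SN)),(n-SN).round(3),'top h',(o-SC)@SN)
r=cv2.minAreaRect((T[m][:,:2]*1000).astype(np.float32)); print(r, np.percentile(T[m],[.5,50,99.5],axis=0).round(4))
```

```text
9125 base angle 0.22900978416422132 [-0.003 -0.002 -0.001] top h 0.02316394276006785
((-40.436954498291016, 1.9597091674804688), (70.49847412109375, 38.526031494140625), 89.20438385009766) [[-0.0588 -0.0327  0.0214]
 [-0.0464  0.0024  0.0232]
 [-0.022   0.0365  0.0276]]
```

The heat sink base is parallel within 0.23° and centred over the spacer within about 1 mm, with a 6 mm gap. Lowering.

step_arm(rows=[[[0,0,0],[0,-0.5,3],35],[[0,0,0],[0,0,2],35],[[0,0,0],[0,0,0.5],35],[[0,0,0],[0,0,0],35]])

```text
time: 20.38
position: [0.5781, -0.0456, 0.0774]
tool_rot: [0.079, 2.808, -0.003]
ft_force: [0.3, -0.1, -0.3]
grip_width: 0.504
```

Run:
```python
from spc import *
delta(stage(-.0195,.001,.0081),TILT); s=status.get_state();print(TILT.T@s['ft_force'],s['grip_width']*87)
```

```text
pos [ 0.5781 -0.0456  0.0774] turn(deg, tool) [ 0.41  0.47 -0.11] shift in present axes [0.9 0.3 1.2] shift in target axes [0.9 0.3 1.3] dist 1.6
[-0.24819898 -0.05801859  0.36783382] 43.81641499929924
```

step_arm(rows=[[[0,0,0],[0.5,0,1],35],[[0,0,0],[0,0,0.7],35]])

```text
time: 20.55
position: [0.5784, -0.0456, 0.0765]
tool_rot: [0.08, 2.808, -0.002]
ft_force: [-11.1, 1.3, 15.8]
grip_width: 0.498
```

Run:
```python
from spc import *
delta(stage(-.0195,.001,.0081),TILT); s=status.get_state();print(TILT.T@s['ft_force'],s['grip_width']*87)
```

```text
pos [ 0.5784 -0.0456  0.0765] turn(deg, tool) [ 0.44  0.47 -0.12] shift in present axes [0.8 0.3 0.3] shift in target axes [0.8 0.3 0.3] dist 0.9
[  5.52266101   0.7005948  -18.48862188] 43.35215445262
```

Contact at 18.5 N. I'll check that it holds steady under the held target, and look.

Run:
```python
from spc import *
w=grab('wrist','wrist19')
for i in range(8):
    d=grab('side','side6'); s=status.get_state();print(round(s['time'],2),(TILT.T@s['ft_force']).round(1),s['position'].round(4),np.abs(s['qd']).max().round(4))
C=cloud(w);T=instage(C.reshape(-1,3)).reshape(480,640,3)
m=np.zeros((480,640),bool); m[215:300,235:408]=1
m&=(T[...,2]>.014)&(T[...,2]<.021)
o,n,k=fit(C[m],t=.0025);print(k,'base angle',np.degrees(np.arccos(n@SN)),'top h',(o-SC)@SN)
print(cv2.minAreaRect((T[m][:,:2]*1000).astype(np.float32)), np.percentile(T[m],[.5,50,99.5],axis=0).round(4))
cv2.imwrite('pics/crop14.png',np.hstack([w['frame'][100:400,130:510,::-1],cv2.resize(d['frame'][170:290,270:420,::-1],(375,300))]))
```

```text
20.65 [ 3.8 -0.3 -8.4] [ 0.5784 -0.0456  0.0765] 0.0028
20.7 [ 3.2 -0.4 -8.6] [ 0.5784 -0.0456  0.0765] 0.0019
20.75 [ 3.3  0.3 -9.1] [ 0.5784 -0.0455  0.0765] 0.0021
20.8 [ 2.6 -0.3 -8.7] [ 0.5784 -0.0456  0.0765] 0.0017
20.85 [ 2.7 -0.6 -9.3] [ 0.5784 -0.0455  0.0766] 0.0016
20.9 [ 3.3 -0.3 -9.4] [ 0.5783 -0.0456  0.0765] 0.0016
20.95 [ 3.3 -0.  -9.6] [ 0.5784 -0.0456  0.0766] 0.0025
21.0 [ 3.8  0.1 -9.3] [ 0.5784 -0.0456  0.0766] 0.0012
9150 base angle 0.22422848390129813 top h 0.017039022307301106
((-39.373504638671875, 1.5813407897949219), (70.26314544677734, 37.91218948364258), 89.78462219238281) [[-0.0581 -0.0328  0.0154]
 [-0.0458  0.0018  0.017 ]
 [-0.0212  0.0363  0.0206]]
```

View pics/crop14.png

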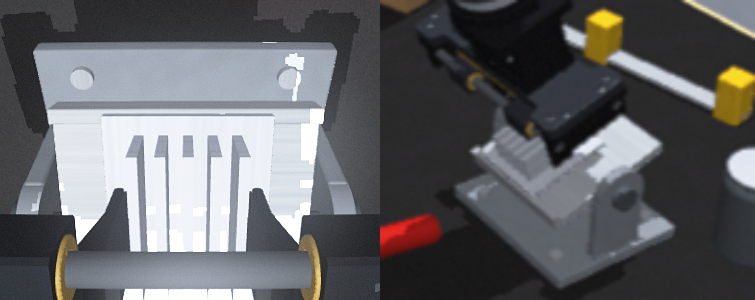

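Flush (base top at 17.0 mm, i.e. 12 + 5) and steady at about 9 N. I'll press a little more firmly for margin.

step_arm(rows=[[[0,0,0],[0,0,1.2],35]])

```text
time: 21.08
position: [0.5784, -0.0456, 0.0765]
tool_rot: [0.08, 2.809, -0.0]
ft_force: [-15.7, 0.7, 21.6]
grip_width: 0.499
```

Run:
```python
from spc import *
print((TILT.T@status.get_state()['ft_force']).round(1))
w=grab('wrist','wrist20')
for i in range(10):
    d=grab('side','side7'); s=status.get_state();print(round(s['time'],2),(TILT.T@s['ft_force']).round(1),s['position'].round(4),np.abs(s['qd']).max().round(4),s['grip_width']*87)
C=cloud(w);T=instage(C.reshape(-1,3)).reshape(480,640,3)
m=np.zeros((480,640),bool); m[215:300,235:408]=1
m&=(T[...,2]>.014)&(T[...,2]<.021)
o,n,k=fit(C[m],t=.0025);print(k,'base angle',np.degrees(np.arccos(n@SN)),'top h',(o-SC)@SN)
print(cv2.minAreaRect((T[m][:,:2]*1000).astype(np.float32)))
t=grab('top','top2')
```

```text
[  8.   -0.2 -25.5]
21.18 [  6.4   0.8 -17.4] [ 0.5783 -0.0455  0.0765] 0.0041 43.68379630737168
21.23 [  5.3  -0.8 -17.2] [ 0.5784 -0.0455  0.0765] 0.0017 43.7313916154252
21.28 [  5.8  -0.1 -17.2] [ 0.5783 -0.0456  0.0765] 0.002 43.92166165300482
21.33 [  5.8   0.7 -16.6] [ 0.5784 -0.0456  0.0765] 0.0017 43.54917027611579
21.38 [  5.6   0.1 -16.8] [ 0.5784 -0.0455  0.0765] 0.0009 43.42639464753263
21.43 [  5.6  -0.8 -16.2] [ 0.5784 -0.0455  0.0765] 0.0015 43.66923870927321
21.48 [  6.2  -0.3 -17.7] [ 0.5784 -0.0455  0.0765] 0.0021 43.621698416796086
21.53 [  5.3   0.4 -16.5] [ 0.5784 -0.0456  0.0765] 0.0016 43.35896113539573
21.58 [  5.9  -0.2 -16.3] [ 0.5784 -0.0456  0.0765] 0.0011 43.63224263105556
21.63 [  5.9  -0.3 -17.3] [ 0.5784 -0.0455  0.0765] 0.0018 43.876176120509015
9121 base angle 0.22089738298749545 top h 0.017049168572289806
((-39.28978729248047, 1.6263084411621094), (70.29743957519531, 38.30875778198242), 89.8609619140625)
```

View pics/top2.png

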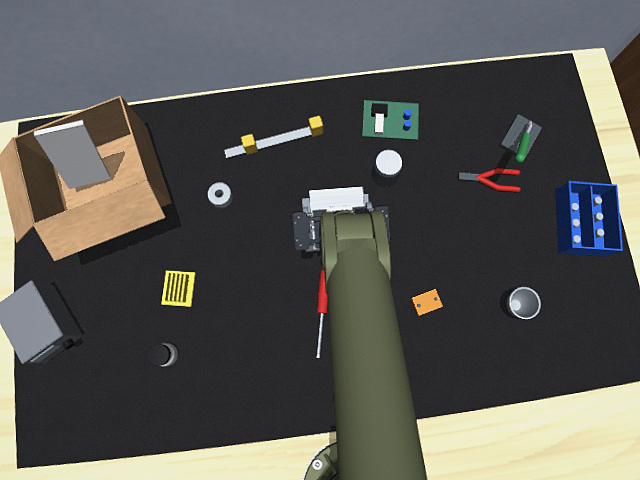

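Run:
```python
import cv2
d=cv2.imread('pics/side7.png'); cv2.imwrite('pics/crop15.png',cv2.resize(d[180:280,280:400],None,fx=6,fy=6,interpolation=cv2.INTER_CUBIC))
```

```text
(no output)
```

View pics/crop15.png

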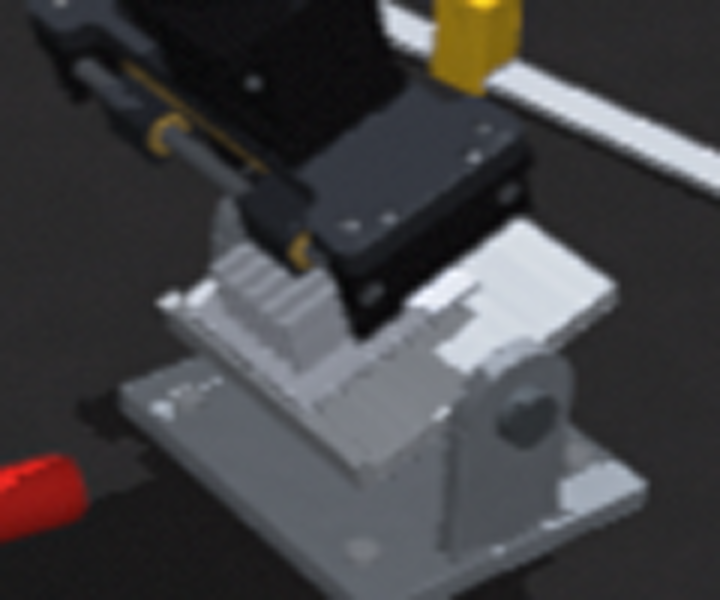

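The push is steady at about 17 N, the base is flush, and the bystanders are at their original pixels in the top view. Handing in.

Run:
```python
from h import *
print(order.close_job()); s=status.get_state(); print((TILT.T@s['ft_force']).round(1),s['time'])
```

```text
the job is handed in; nothing more can be done
None
the job is handed in; nothing more can be done
```

The spacer is on the sloped face and let go, and the job was handed in with the heat sink gripped and pressed flush on it. It took about 22 s of robot time; no verdict was reported.

**Last checks:**

| Item | Reading |
|---|---|
| Stage slope | about 18.6° |
| Spacer, after release | flat within 0.1°, about 1 mm off mid-width |
| Heat sink base | parallel to the face within 0.25°; top at 17.0 mm, as expected for 12 + 5 mm |
| Heat sink centring over spacer | within about 1 mm |
| Push onto the spacer | steady at about 17 N |
| Grip | jaws at about 43.6 mm on the fins |
| Bystanders | not visibly moved in the last top view, except any hidden behind the arm |

**What failed or disagreed:**
- **Fingertip position:** the tips were about 12 mm behind the reported TCP, not 8 mm ahead. My first two attempts to grip the spacer closed above it without moving it. I corrected the offset from depth readings and used it from then on.
- **Lip gap:** the spacer held by friction 1–2 mm short of the lip, inside the 8 mm allowed, so I left it there.
- **Face centre:** the top and wrist views differ by 1–4 mm along the slope. The spacer's position is within tolerance by either.

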